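# Stack the sample boxes on the ramp carriage, park it at the top and tally the load

## Robot

A 7-joint arm with a two-finger parallel gripper is mounted at the origin on a cart in front of the work surface, level with it; the furniture and walls round the work are solid. World frame = base frame: x ahead of the robot, y to its left, z up, the work surface at z = 0. Lengths are in m, angles in rad, forces in N, time in s.
With the tool pointing down it reaches from about 0.4 to 0.85 m from the base axis. Payload 10.4 kg.
Tool frame: the origin (TCP) lies at the centre of the arm's flange, where the gripper is bolted on; the fingertips stand 173 mm ahead of it and the grasp point (between the pads) lies 155 mm ahead of it; z points along the fingers, y is the line along which they close (so a half turn about z gives the same grasp; the last joint's range is limited). The gripper opens to 85 mm and grips with 20 to 120 N. Pads are 22 mm wide; open, the fingers measure 114 mm over their backs; the gripper's body (76 mm by 85 mm) begins 54 mm behind the grasp point. The pads swing forward as they close: fully open they stand 13 mm farther back than shut.
Start: joints at [1.274, 0.332, -0.065, 1.46, 0.022, 1.35, -0.088], TCP at [0.169, -0.602, 0.405] pointing down, gripper open.
Joint ranges: [-2.6, 2.6], [-0.5, 2.12], [-1.47, 1.34], [0.16, 2.42], [-1.27, 4.41], [0.06, 2.06], [-2.6, 2.6]. Speed limits (rad/s): [2.22, 2.22, 2.79, 2.79, 3.14, 3.14, 3.14].

## Interface

Orientations are given as a unit quaternion [x, y, z, w].
In Python, from workcell import manip, viewer, finder gives the robot as it stands.
- The arm moves only by the tool arm_command, never from a script. Its argument "plan" is a list of rows, each an object with "dp": the shift along the tool's x, y, z in mm, a list of three; "spin": the turn about the tool's z in rad. A call has 1 to 5 rows; each row shifts and turns the commanded pose from where the row before left it, along the tool's axes as they then stand; what a row does not reach is not made up. A row lasts 1/10 s, in which the tool goes at most 50 mm and 8.59 degrees, less where a joint would pass 70% of its speed; a pose out of reach is approached as far as the arm can. A call is refused whole if a number of a shift passes 50 or a number of a turn 0.15, either way. A call with a gripper value outside its range is refused whole. "grip" is the closure, from -1 (fully open) to 1 (shut), set as the call begins (left out, the last holds). The fingers move at their own pace and stop on an object; "newtons" is the grip in N (left out, the last holds). Time passes only in rows, so rows that do not move let the fingers close. It gives the time, the measured TCP pose, the force, the opening and the grip force at its end, in the units of the state.
- manip.get_obs(): the state, without advancing time (a new reading comes with each control period).
- viewer.camera(name): name is "scene" or "side" or "wrist"; returns the picture (400x640x3 uint8, blue, green, red); there is no depth.
- viewer.camera_params(name): a dict with "vertical_fov" (degrees; the focal length in pixels is half the picture's height over the tangent of half this angle, whatever the lens; pixels are square), "cx", "cy" (the principal point, pixels), "R" (3x3) and "t" (3): a world point X has camera coordinates R X + t; the wrist camera has in their place "T_tool_cam" (4x4, takes a point from camera to tool coordinates, whose origin is the TCP and whose axes are the flange's). Camera axes: x right, y down, z forward; pixel columns grow to the right and rows downward; lengths in m; the calibration is good to about 2 mm. A picture is of the moment at which its call begins: read the wrist's pose just before it. camera_params takes no time and is no camera call.
- manip.hand_in(): hands the job in; it is judged then, once.
Trained networks look in the newest picture that a camera, given by its name, has taken for a name from the list of things; names that differ only in an ending like _2 or _b are one class to them, and where a whole thing is asked for, a point or a joint stands for the part that bears it (a point fixed in the world has none). Each returns a list of dicts, best first, with "score" (0 to 1); they miss things now and then, are a little off and sometimes report something else, mostly with a low value. They report only what shows in the picture. A call takes as long as a camera call. They do not tell look-alikes from the thing itself.
- finder.find_in(camera, thing): "position" ([x, y, z] in m, in world coordinates, good to about 4 mm: the middle of the surface that is visible of it).
The state is a dict: "clock": time; "joint_pos": joint angles; "joint_velocities": joint speeds; "tau": joint torques, N m; "position": TCP position; "ee_rot": TCP orientation; "ft_force": force on the tool from outside, world axes, zero at the start; "torque": the same for the moment, N m; "grip_width": opening from 0.0 (shut) to 1.0 (fully open); "grasp_force": force on a finger pad.
Only numpy, scipy, OpenCV 4.12 (cv2) and the standard library are available. Lean on these libraries where they do the work, as an engineer would, in place of code of your own. Each camera call takes 0.05 s, during which the arm holds its last target. There are 200 camera calls.

## Task

Stack all the lidded sample boxes that are on the desk (three or four) on the carriage at the foot of the ramp, in any order, in one column with each box's base recesses locked down over the lugs below, and lock the grey cover with the orange handle on top of the last one. Then push the loaded carriage up the ramp and leave it resting against the red stop at the top, and after that press the tally counter's pedal down to its stop and let it come up again. Knock over neither the wash bottle nor the resistor cans.

Things in the scene. Friction and masses are not known exactly. Their poses are not given: they have to be found in the camera images.
- box_blue: blue lidded box, 60 x 110 x 38 mm, about 0.16 kg, or absent (None). Starts lid up on the worktop. Origin: centre of underside; z up, y along the 110 mm; same either way round. On the lid at y = +-30 two lugs 8 high, 28 across, tapering to 20. In the base, same places, 31 mm square recesses 10 deep: 1.5 play. Stacked pitch 38. Grip across the plain 60 mm
- box_green: green lidded box, 60 x 110 x 38 mm, about 0.16 kg, or absent (None). Starts lid up on the worktop. Origin: centre of underside; z up, y along the 110 mm; same either way round. On the lid at y = +-30 two lugs 8 high, 28 across, tapering to 20. In the base, same places, 31 mm square recesses 10 deep: 1.5 play. Stacked pitch 38. Grip across the plain 60 mm
- box_yellow: yellow lidded box, 60 x 110 x 38 mm, about 0.16 kg, or absent (None). Starts lid up on the worktop. Origin: centre of underside; z up, y along the 110 mm; same either way round. On the lid at y = +-30 two lugs 8 high, 28 across, tapering to 20. In the base, same places, 31 mm square recesses 10 deep: 1.5 play. Stacked pitch 38. Grip across the plain 60 mm
- box_white: white lidded box, 60 x 110 x 38 mm, about 0.16 kg, or absent (None). Starts lid up on the worktop. Origin: centre of underside; z up, y along the 110 mm; same either way round. On the lid at y = +-30 two lugs 8 high, 28 across, tapering to 20. In the base, same places, 31 mm square recesses 10 deep: 1.5 play. Stacked pitch 38. Grip across the plain 60 mm
- cover: grey cover plate, 60 x 110 x 18 mm, 0.12 kg, with the same two recesses below as the boxes, and on top an orange rib handle along y, 16 mm wide, 80 mm long, from z = 18 to 48 mm. Origin: centre of the underside; z up; same either way round. Starts handle up on the worktop. Grip it across the 16 mm rib. It belongs 38 mm above the underside of the topmost box
- carriage: loose grey and black sled, 0.35 kg, on the ramp; a wedge foot keeps its deck level. Origin: centre of the sloping sole; x up the ramp, z up. Friction holds it on the slope when let go; pushing the full load takes 6 to 12 N. It starts about 118 mm short of the stop
- carriage_deck (a point): centre of the deck top (84 x 116 mm), 30 mm above the carriage's origin, axes as the carriage. Lugs like those of the boxes stand at y = +30 and -30 mm from it: the first box belongs with its origin here and its y along this y, each next one 38 mm higher
- carriage_push (a point): centre of the outer face of the upright orange push plate (70 mm wide, 40 mm high) on a tongue at the carriage's low end, at (-90, 0, 28) mm in the carriage frame. Push here towards +x
- carriage_nose (a point): middle of the front of the carriage's rubber buffer, at (52, 0, 22) mm in the carriage frame; it meets the red stop
- ramp: fixed white ramp, 245 mm long, 144 mm wide, rising along its own +x by 6 degrees (0.105 rad) between two low side rails (9 mm) that guide the carriage with 3 mm play each side. Origin: on the worktop under it; surface 22 mm high at x = 0, x runs from -105 (low end) to +140 mm
- ramp_stop (a point): middle of the face of the red stop bar at the top of the ramp, axes as the ramp's. The carriage is home when carriage_nose has reached this point along x
- pedal_base: fixed tally counter, base 150 x 90 mm, grey housing 65 mm high at its +x end, pedal towards -x. Origin: centre of the underside
- pedal (a joint): spring pedal of the counter, rad: 0 up (rest), 0.2 down at its stop. Hinge along y, 28 mm high at x = +18 mm of pedal_base; the free end at -x goes down. About 3 N at the pad starts it, about 8 N takes it to the stop; it springs back up by itself
- pedal_pad (a point): top of the black rubber tread on the pedal, 68 mm from the hinge; about 49 mm high when up, 36 mm when down. Press here straight down with the closed fingertips
- wash_bottle: white and orange wash bottle, 66 mm across, 202 mm high, loose, bystander at the back left. Origin: underside
- resistor_1k: the nearer of two standing dark grey resistor cans, with two brass-coloured terminals, 58 mm across, 88 mm high, loose, bystander at the back right. Origin: underside
Not all that is in view belongs to the job. Leave any pink look-alike of the cover alone.

How it is judged:
By the outcome, as a careful person would: the job done as asked, in the order asked, and still so for the second after the job is handed in, with the robot touching nothing.
Of box_blue, box_green, box_yellow, box_white only 3 to 4 are there at a start; the rules pass over those that are not, and their reading is None.
At some moment in a run one of box_blue, box_green, box_yellow, box_white may be knocked a few centimetres aside while the robot is not near it.
It also fails if it takes over 210 s, if anything falls off the work surface, if the arm or the gripper's body presses on something with over 40 N, if the wrist force passes 120 N, or if a joint passes its speed limit or range.

## Working session

There is one attempt and no reset: what is moved stays moved. The work goes in short steps, Python scripts to look and compute and a tool call to move; the robot and the scene stay as the last step left them, time stands still between calls to the robot, and variables do not carry over. Pictures are saved under pics/ and viewed, at most 16 in all, crops included, and the job is handed in when it is done.

Besides the shell and the picture viewer there is one more tool, called after "Call:" in YAML: its name, and indented under it one key for each argument. arm_command: Moves the arm, as the interface text tells. Its arguments: {"type":"object","properties":{"plan":{"type":"array","items":{"type":"object","properties":{"dp":{"type":"array","items":{"type":"number"}},"spin":{"type":"number"}}}},"grip":{"type":"number"},"newtons":{"type":"number"}},"required":["plan"]}

```bash
ls; mkdir -p pics; cat > h.py <<'E'
import numpy as np, cv2
from workcell import manip, viewer, finder
from scipy.spatial.transform import Rotation as Ro
def st():
    o=manip.get_obs(); print({k:np.round(o[k],4).tolist() for k in ("clock","position","ee_rot","ft_force","grip_width","grasp_force","joint_pos")}); return o
E
python3 - <<'E'
from h import *
st()
for c in ("scene","side"):
    im=viewer.camera(c); cv2.imwrite(f"pics/{c}0.png",im)
    p=viewer.camera_params(c); print(c,p)
    for n in "box_blue box_green box_yellow box_white cover carriage carriage_push ramp ramp_stop pedal_base pedal_pad wash_bottle resistor_1k".split():
        try: print(n,[(np.round(d["position"],3).tolist(),round(d["score"],2)) for d in finder.find_in(c,n)][:3])
        except Exception as e: print(n,e)
print(viewer.camera_params("wrist"))
E
```

```text
pics
{'clock': 0.0, 'position': [0.169, -0.6016, 0.4039], 'ee_rot': [0.9906, 0.1365, -0.0001, -0.0007], 'ft_force': [-0.7151, 0.1358, 0.5585], 'grip_width': 0.9995, 'grasp_force': 0.0, 'joint_pos': [1.2744, 0.3329, -0.0647, 1.461, 0.0216, 1.3499, -0.0885]}
scene {'vertical_fov': 52.53222775317778, 'cx': 314.1835380538972, 'cy': 199.96920093562213, 'R': array([[-0.75498526, -0.65559185, -0.01402091],
       [-0.45225298,  0.53606315, -0.71281382],
       [ 0.47483102, -0.53182293, -0.70121314]]), 't': array([0.3978436 , 0.32764533, 1.12896363])}
box_blue [([0.359, 0.311, 0.036], 0.7)]
box_green [([0.631, -0.157, 0.038], 0.84)]
box_yellow [([0.592, -0.353, 0.042], 0.68)]
box_white []
cover [([0.468, -0.362, 0.021], 0.8), ([0.663, -0.51, 0.015], 0.79), ([0.472, -0.194, 0.019], 0.67)]
carriage [([0.54, 0.078, 0.045], 0.6)]
carriage_push [([0.542, 0.083, 0.044], 0.63)]
ramp [([0.679, 0.068, 0.033], 0.72)]
ramp_stop [([0.682, 0.072, 0.032], 0.62)]
pedal_base [([0.545, 0.34, 0.038], 0.59)]
pedal_pad [([0.52, 0.324, 0.047], 0.59)]
wash_bottle [([0.685, 0.312, 0.122], 0.79)]
resistor_1k [([0.
[... 707 characters left out ...]
7], 0.68)]
ramp_stop [([0.676, 0.081, 0.026], 0.69), ([0.519, 0.328, 0.04], 0.34)]
pedal_base [([0.552, 0.346, 0.037], 0.83)]
pedal_pad [([0.519, 0.331, 0.039], 0.75)]
wash_bottle [([0.706, 0.321, 0.128], 0.62)]
resistor_1k [([0.754, -0.195, 0.058], 0.88)]
{'vertical_fov': 69.29816250216099, 'cx': 318.69517838575723, 'cy': 199.05163802489022, 'T_tool_cam': array([[ 1.76613968e-04, -9.59955323e-01, -2.80153076e-01,
         7.03110158e-02],
       [ 9.99999752e-01, -2.15202207e-05,  7.04159232e-04,
        -1.25810292e-03],
       [-6.81990360e-04, -2.80153130e-01,  9.59955081e-01,
         3.02014653e-02],
       [ 0.00000000e+00,  0.00000000e+00,  0.00000000e+00,
         1.00000000e+00]])}
```

View pics/scene0.png

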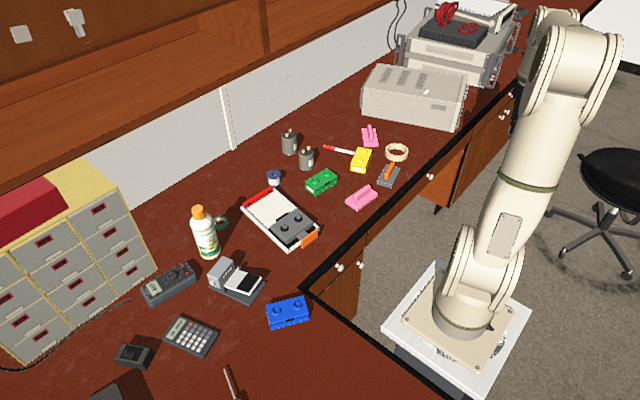

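View pics/side0.png

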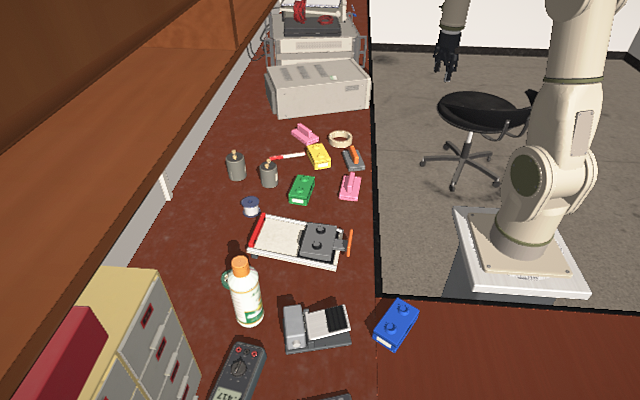

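The boxes present are blue, green and yellow. I see no white one. In the scene view, blue is at (288,312), green at (321,181) and yellow at (361,159).

Things that could be taken for the cover:
- **Grey plate with orange rib:** (388,175), at about world (0.47,-0.355). This is the one I want.
- **Pink look-alikes:** (361,197) and (369,136). I'll leave both alone.

Next I'm moving to an overhead wrist view to check the choice in a close crop.

Call:
arm_command:
  plan:
    - {"dp": [44, -22, -5]}
    - {"dp": [44, -22, -5]}
    - {"dp": [44, -22, -5]}
    - {"dp": [44, -22, -5]}
    - {"dp": [44, -22, -5]}
  grip: -1

```text
invalid input at $.plan[0]: expected keys dp, spin
```

Call:
arm_command:
  plan:
    - {"dp": [44, -22, -5]}
    - {"dp": [44, -22, -5]}
    - {"dp": [44, -22, -5]}
    - {"dp": [44, -22, -5]}
    - {"spin": -0.144}

```text
invalid input at $.plan[0]: expected keys dp, spin
```

Call:
arm_command:
  plan:
    - {"spin": -0.144}
    - {"spin": -0.144}
    - {"spin": -0.144}
    - {"spin": -0.144}
    - {"spin": -0.144}

```text
invalid input at $.plan[0]: expected keys dp, spin
```

Call:
arm_command:
  plan:
    - {"spin": -0.144}
    - {"spin": -0.144}
    - {"spin": -0.144}
    - {"dp": [0, 0, 0]}
    - {"dp": [0, 0, 0]}

```text
invalid input at $.plan[0]: expected keys dp, spin
```

```bash
cat >> h.py <<'E'
def look(name):
    o=manip.get_obs(); im=viewer.camera("wrist"); cv2.imwrite(f"pics/{name}.png",im)
    p=viewer.camera_params("wrist"); T=np.eye(4); T[:3,:3]=Ro.from_quat(o["ee_rot"]).as_matrix(); T[:3,3]=o["position"]
    W=np.linalg.inv(T@p["T_tool_cam"]); f=200/np.tan(np.radians(p["vertical_fov"]/2))
    K=np.array([[f,0,p["cx"]],[0,f,p["cy"]],[0,0,1]])
    def proj(X):
        c=np.atleast_2d(X)@W[:3,:3].T+W[:3,3]; q=c@K.T; return q[:,:2]/q[:,2:]
    return im,proj,W,K
def back(uv,z,W,K):   # pixel -> world at height z
    d=W[:3,:3].T@np.linalg.solve(K,[*uv,1]); C=-W[:3,:3].T@W[:3,3]; return C+d*(z-C[2])/d[2]
E
python3 - <<'E'
from h import *
o=st(); im,proj,W,K=look("w1")
for n in "box_green box_yellow box_white cover carriage carriage_push".split():
    print(n,[(np.round(d["position"],3).tolist(),round(d["score"],2),np.round(proj(d["position"])[0]).tolist()) for d in finder.find_in("wrist",n)][:3])
E
```

```text
{'clock': 1.4, 'position': [0.169, -0.6017, 0.4047], 'ee_rot': [0.9906, 0.1365, 0.0, 0.0], 'ft_force': [1.6092, -0.0126, -0.2501], 'grip_width': 1.0009, 'grasp_force': 0.0, 'joint_pos': [1.2744, 0.3322, -0.0647, 1.4601, 0.0216, 1.3499, -0.0885]}
box_green []
box_yellow []
box_white []
cover []
carriage []
carriage_push []
```

View pics/w1.png

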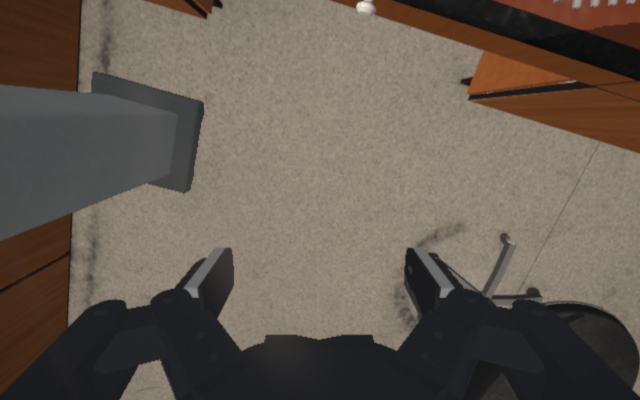

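The call was refused because each row needs both keys, so the arm hasn't moved. The picture shows only the floor, with the fingers at (210,290) and (430,290).

Call:
arm_command:
  plan:
    - {"dp": [44, -22, -5], "spin": 0}
    - {"dp": [44, -22, -5], "spin": 0}
    - {"dp": [44, -22, -5], "spin": 0}
    - {"dp": [44, -22, -5], "spin": 0}
    - {"dp": [44, -22, -5], "spin": 0}
  grip: -1

```text
clock: 2.25
position: [0.3522, -0.4347, 0.4302]
ee_rot: [0.991, 0.136, 0.0, 0.0]
ft_force: [1.3, -0.4, 0.5]
grip_width: 1.0
grasp_force: 0.0
```

Call:
arm_command:
  plan:
    - {"dp": [44, -22, -5], "spin": 0}
    - {"dp": [44, -22, -5], "spin": 0}
    - {"dp": [44, -22, -5], "spin": 0}
    - {"dp": [44, -22, -5], "spin": 0}
    - {"dp": [0, 0, 0], "spin": -0.144}

```text
clock: 2.75
position: [0.5015, -0.2972, 0.4505]
ee_rot: [0.977, 0.211, 0.002, -0.001]
ft_force: [-0.5, 0.2, 0.3]
grip_width: 1.001
grasp_force: 0.0
```

Call:
arm_command:
  plan:
    - {"dp": [0, 0, 0], "spin": -0.144}
    - {"dp": [0, 0, 0], "spin": -0.144}
    - {"dp": [0, 0, 0], "spin": -0.144}
    - {"dp": [0, 0, 0], "spin": -0.144}
    - {"dp": [0, 0, 0], "spin": -0.144}

```text
clock: 3.25
position: [0.4967, -0.304, 0.4497]
ee_rot: [0.841, 0.541, -0.0, 0.0]
ft_force: [-0.1, 0.4, 0.2]
grip_width: 1.004
grasp_force: 0.0
```

Call:
arm_command:
  plan:
    - {"dp": [0, 0, 0], "spin": -0.144}
    - {"dp": [0, 0, 0], "spin": -0.144}
    - {"dp": [0, 0, 0], "spin": -0.144}
    - {"dp": [0, 0, 0], "spin": 0}
    - {"dp": [0, 0, 0], "spin": 0}

```text
clock: 3.75
position: [0.4967, -0.3041, 0.4497]
ee_rot: [0.709, 0.705, 0.0, 0.0]
ft_force: [-0.0, -0.4, 0.4]
grip_width: 0.998
grasp_force: 0.0
```

```bash
python3 - <<'E'
from h import *
o=st(); im,proj,W,K=look("w2")
for n in "box_green box_yellow box_white cover carriage carriage_push".split():
    print(n,[(np.round(d["position"],3).tolist(),round(d["score"],2),np.round(proj(d["position"])[0]).tolist()) for d in finder.find_in("wrist",n)][:3])
E
```

```text
{'clock': 3.75, 'position': [0.4967, -0.3041, 0.4497], 'ee_rot': [0.709, 0.7052, 0.0, 0.0], 'ft_force': [-0.0326, -0.4333, 0.3966], 'grip_width': 0.9979, 'grasp_force': 0.0, 'joint_pos': [0.8729, 0.2554, -0.4858, 1.4883, 0.1195, 1.4273, 0.3779]}
box_green [([0.636, -0.174, 0.043], 0.72, [435.0, 63.0])]
box_yellow [([0.604, -0.368, 0.038], 0.58, [396.0, 215.0])]
box_white []
cover [([0.488, -0.204, 0.019], 0.78, [312.0, 92.0]), ([0.476, -0.362, 0.019], 0.58, [305.0, 208.0]), ([0.631, -0.513, 0.015], 0.56, [403.0, 295.0])]
carriage []
carriage_push [([0.746, -0.219, 0.073], 0.62, [539.0, 101.0])]
```

View pics/w2.png

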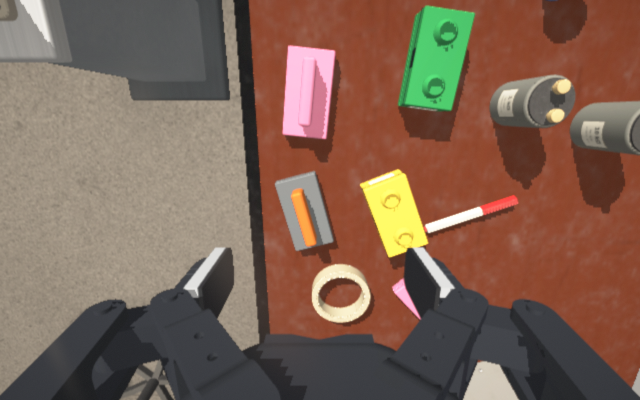

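The wrist view shows:
- **Cover:** grey plate with orange rib at (305,212).
- **Yellow box:** (394,213).
- **Green box:** (436,58).
- **Pink look-alikes:** (309,92) and (415,300), both to be left alone.

Next I'm writing a pose fitter and moving over the carriage.

Call:
arm_command:
  plan:
    - {"dp": [48, 0, 0], "spin": 0}
    - {"dp": [48, 0, 0], "spin": 0}
    - {"dp": [48, 0, 0], "spin": 0}
    - {"dp": [48, 0, 0], "spin": 0}
    - {"dp": [48, 0, 0], "spin": 0}

```text
clock: 4.6
position: [0.4965, -0.062, 0.4499]
ee_rot: [0.708, 0.706, -0.0, 0.0]
ft_force: [1.5, -0.6, 0.5]
grip_width: 1.0
grasp_force: 0.0
```

Call:
arm_command:
  plan:
    - {"dp": [48, 0, 0], "spin": 0}
    - {"dp": [48, 0, 0], "spin": 0}
    - {"dp": [48, 0, 0], "spin": 0}
    - {"dp": [0, 0, 0], "spin": 0}
    - {"dp": [0, 0, 0], "spin": 0}

```text
clock: 5.1
position: [0.4969, 0.0812, 0.4498]
ee_rot: [0.707, 0.708, 0.0, 0.0]
ft_force: [0.2, -1.4, -0.2]
grip_width: 1.001
grasp_force: 0.0
```

```bash
cat >> h.py <<'E'
from scipy.optimize import minimize
def cuboid(cx,cy,sx,sy,z0,z1): return [(cx+a*sx/2,cy+b*sy/2,z) for a in(-1,1) for b in(-1,1) for z in(z0,z1)]
BOX=np.array(cuboid(0,0,60,110,0,38)+sum([cuboid(0,y,20,20,38,46) for y in(30,-30)],[]))/1e3
RIB=np.array(cuboid(0,0,16,80,18,48))/1e3
COL=dict(box_blue=((100,120,60),(130,255,255)),box_green=((45,120,40),(85,255,255)),box_yellow=((22,120,90),(35,255,255)),cover=((6,150,110),(18,255,255)))
def mask(im,name,uv):
    m=cv2.inRange(cv2.cvtColor(im,cv2.COLOR_BGR2HSV),*COL[name]); m=cv2.morphologyEx(m,cv2.MORPH_CLOSE,np.ones((7,7)))
    n,l,s,c=cv2.connectedComponentsWithStats(m)
    ok=[i for i in range(1,n) if s[i,4]>150]; i=min(ok,key=lambda i:np.hypot(*(c[i]-uv))-s[i,4]*.002)
    h=cv2.convexHull(np.argwhere(l==i)[:,::-1].astype(np.int32)); out=np.zeros_like(m); cv2.fillConvexPoly(out,h,255); return out
def fit(im,proj,pts,m,x0,yaw=None,z=0):
    def cost(p):
        c,s=np.cos(p[2]),np.sin(p[2]); X=pts@np.array([[c,s,0],[-s,c,0],[0,0,1]])+[p[0],p[1],z]
        a=np.zeros_like(m); q=cv2.convexHull((proj(X)*16).astype(np.int32)); cv2.fillConvexPoly(a,q,255,cv2.LINE_AA,4)
        a=a.astype(float);b=m.astype(float); return 1-np.minimum(a,b).sum()/np.maximum(a,b).sum()
    best=None
    for y in ([yaw] if yaw is not None else np.arange(-1.5,1.6,.5)):
        S=np.array([[*x0,y]]*4)+np.vstack([np.zeros(3),np.diag([.01,.01,.2])])
        r=minimize(cost,S[0],method="Nelder-Mead",options=dict(initial_simplex=S,xatol=1e-4,fatol=1e-5))
        if best is None or r.fun<best.fun: best=r
    p=best.x.copy(); p[2]=(p[2]+np.pi/2)%np.pi-np.pi/2; return np.round(p,4),round(1-best.fun,3)
def saved(name,o):  # projection for a stored picture
    pass
def locate(im,proj,name,guess):
    pts=RIB if name=="cover" else BOX
    return fit(im,proj,pts,mask(im,name,proj([*guess,.03])[0]),guess)
E
python3 - <<'E'
from h import *
import h
class F: pass
# reuse stored w2 picture
p=viewer.camera_params("wrist"); T=np.eye(4); T[:3,:3]=Ro.from_quat([0.709,0.7052,0,0]).as_matrix(); T[:3,3]=[0.4967,-0.3041,0.4497]
W2=np.linalg.inv(T@p["T_tool_cam"]); f=200/np.tan(np.radians(p["vertical_fov"]/2)); K=np.array([[f,0,p["cx"]],[0,f,p["cy"]],[0,0,1]])
def pr(X):
    c=np.atleast_2d(X)@W2[:3,:3].T+W2[:3,3]; q=c@K.T; return q[:,:2]/q[:,2:]
im=cv2.imread("pics/w2.png")
for n,g in (("box_green",(.636,-.17)),("box_yellow",(.604,-.365)),("cover",(.476,-.362))): print(n,*locate(im,pr,n,g))
o=st(); im,proj,W,K=look("w3")
print("blue",*locate(im,proj,"box_blue",(.365,.315)))
for n in "box_white carriage carriage_push ramp_stop pedal_pad pedal_base wash_bottle".split():
    print(n,[(np.round(d["position"],3).tolist(),round(d["score"],2),np.round(proj(d["position"])[0]).tolist()) for d in finder.find_in("wrist",n)][:3])
E
```

```text
box_green [ 0.6407 -0.1708 -0.1501] 0.94
box_yellow [ 0.6042 -0.3707  0.3985] 0.958
cover [ 0.9618 -0.5519 -0.2466] 0.012
{'clock': 5.1, 'position': [0.4969, 0.0812, 0.4498], 'ee_rot': [0.7066, 0.7076, 0.0, 0.0002], 'ft_force': [0.2038, -1.3561, -0.1719], 'grip_width': 1.0007, 'grasp_force': 0.0, 'joint_pos': [0.4936, 0.1004, -0.7877, 1.6712, 0.0724, 1.3997, -0.3026]}
blue [ 0.3623  0.3052 -0.5655] 0.978
box_white []
carriage [([0.554, 0.082, 0.045], 0.67, [363.0, 171.0]), ([0.362, 0.259, 0.034], 0.57, [205.0, 20.0])]
carriage_push [([0.552, 0.08, 0.047], 0.95, [361.0, 173.0])]
ramp_stop [([0.676, 0.064, 0.033], 0.9, [450.0, 182.0])]
pedal_pad [([0.554, 0.078, 0.043], 0.17, [363.0, 174.0])]
pedal_base [([0.509, 0.284, 0.01], 0.8, [329.0, 4.0])]
wash_bottle [([0.699, 0.268, 0.032], 0.59, [491.0, 13.0])]
```

View pics/w3.png

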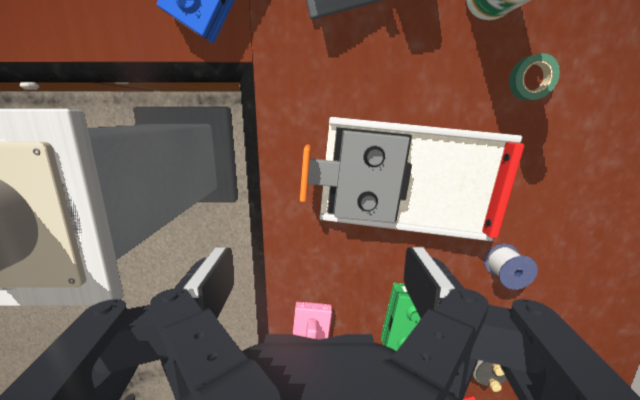

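The wrist view shows the carriage with its lugs near (375,155) and (368,201), the orange plate at (306,173) and the red stop at (507,190). Blue is at (195,12). I'll zoom in on the carriage for precise pixels and fix the cover mask.

```bash
python3 - <<'E'
import cv2
im=cv2.imread("pics/w3.png")[105:245,295:530]; cv2.imwrite("pics/w3c.png",cv2.resize(im,None,fx=3.4,fy=3.4,interpolation=cv2.INTER_CUBIC))
hs=cv2.cvtColor(cv2.imread("pics/w2.png"),cv2.COLOR_BGR2HSV); print(hs[205:225:5,296:312:3].tolist())
E
```

```text
[[[16, 182, 254], [16, 181, 254], [15, 183, 254], [11, 196, 187], [10, 42, 109], [23, 7, 150]], [[14, 184, 253], [16, 181, 254], [16, 181, 254], [13, 190, 247], [11, 175, 144], [45, 5, 101]], [[11, 101, 191], [16, 182, 254], [16, 181, 254], [15, 184, 254], [11, 196, 185], [13, 38, 107]], [[42, 8, 162], [14, 182, 253], [16, 182, 254], [16, 182, 254], [13, 192, 246], [11, 174, 144]]]
```

View pics/w3c.png

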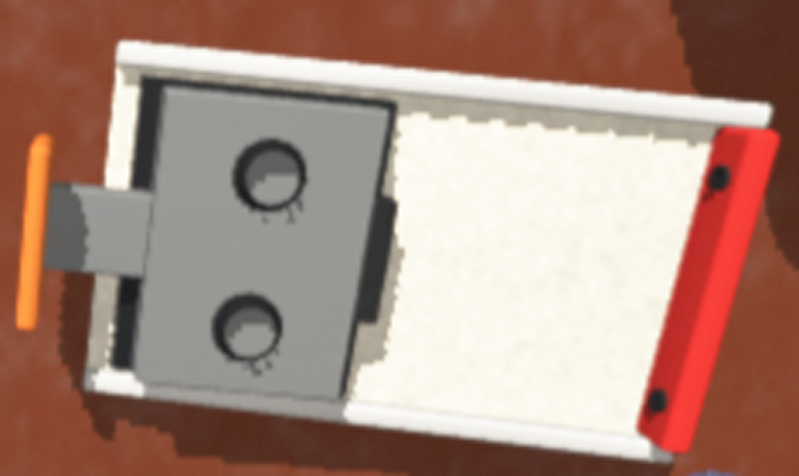

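The crop shows the deck corners at zoomed (162,84), (395,103), (345,398) and (133,378), and the lugs at (270,175) and (247,328). The red stop's lower edge runs from (712,130) to (640,430).

```bash
sed -i 's/cover=((6,150,110),(18,255,255))/cover=((6,150,100),(20,255,255))/' h.py
python3 - <<'E'
from h import *
p=viewer.camera_params("wrist"); f=200/np.tan(np.radians(p["vertical_fov"]/2)); K=np.array([[f,0,p["cx"]],[0,f,p["cy"]],[0,0,1]])
def WW(q,t):
    T=np.eye(4); T[:3,:3]=Ro.from_quat(q).as_matrix(); T[:3,3]=t; return np.linalg.inv(T@p["T_tool_cam"])
W=WW([0.7066,0.7076,0,0.0002],[0.4969,0.0812,0.4498])
def B(u,v,z): return back((295+u/3.4,105+v/3.4),z,W,K)
r=lambda a:np.round(a,4).tolist()
zd=.0475
L=[B(270,175,zd),B(247,328,zd)]; print("lugs",r(L),"mid",r((L[0]+L[1])/2),"sep",r(np.linalg.norm(L[0]-L[1])),"yaw",r(np.arctan2(*(L[0]-L[1])[[1,0]])-np.pi/2))
D=[B(*c,zd) for c in((162,84),(395,103),(345,398),(133,378))]; print("deck mid",r(np.mean(D,0)),[r(np.linalg.norm(D[i]-D[i-1])) for i in range(4)],
 "yaws",[r(np.arctan2(*(D[b]-D[a])[[1,0]])) for a,b in((0,1),(3,2))],[r(np.arctan2(*(D[b]-D[a])[[1,0]])-np.pi/2) for a,b in((3,0),(2,1))])
R=[B(120,42,.026),B(770,103,.05)]; print("rail yaw",r(np.arctan2(*(R[1]-R[0])[[1,0]])))
S=[B(712,130,.036),B(640,430,.036)]; print("stop",r(S))
P=[B(40,135,.065),B(24,328,.065)]; print("plate",r(P))
# cover
W2=WW([0.709,0.7052,0,0],[0.4967,-0.3041,0.4497]); im=cv2.imread("pics/w2.png")
def pr(X):
    c=np.atleast_2d(X)@W2[:3,:3].T+W2[:3,3]; q=c@K.T; return q[:,:2]/q[:,2:]
m=cv2.inRange(cv2.cvtColor(im,cv2.COLOR_BGR2HSV),*COL["cover"]); n,l,s,c=cv2.connectedComponentsWithStats(m); print([(s[i].tolist(),r(c[i])) for i in range(1,n) if s[i,4]>100])
mm=(l==1+np.argmin([np.hypot(*(c[i]-[305,212])) if s[i,4]>100 else 1e9 for i in range(1,n)])).astype(np.uint8)*255
print("cover",fit(im,pr,RIB,mm,(.476,-.362),.3))
E
```

```text
lugs [[0.5676, 0.1014, 0.0475], [0.5618, 0.041, 0.0475]] mid [0.5647, 0.0712, 0.0475] sep 0.0607 yaw -0.0944
deck mid [0.5646, 0.0736, 0.0475] [0.1152, 0.0867, 0.117, 0.0861] yaws [-0.0776, -0.0984] [-0.0763, -0.0814]
rail yaw -0.0877
stop [[0.739, 0.1173, 0.036], [0.7314, -0.0071, 0.036]]
plate [[0.4815, 0.118, 0.065], [0.4747, 0.0462, 0.065]]
[([249, 0, 391, 386, 74407], [457.8504, 167.8786]), ([458, 0, 22, 10, 155], [467.329, 3.7742]), ([292, 189, 24, 57, 709], [303.7391, 216.9309]), ([325, 284, 36, 23, 451], [341.51, 295.6918])]
cover (array([ 0.4749, -0.3735,  0.2001]), np.float64(0.771))
```

Call:
arm_command:
  plan:
    - {"dp": [37, -22, 15], "spin": 0}
    - {"dp": [37, -22, 15], "spin": 0}
    - {"dp": [37, -22, 15], "spin": 0}
    - {"dp": [37, -22, 15], "spin": 0}
    - {"dp": [37, -22, 15], "spin": 0}

```text
clock: 6.0
position: [0.3863, 0.2661, 0.3744]
ee_rot: [0.708, 0.706, 0.0, 0.001]
ft_force: [0.4, 0.6, -0.5]
grip_width: 0.995
grasp_force: 0.0
```

Call:
arm_command:
  plan:
    - {"dp": [37, -22, 15], "spin": 0}
    - {"dp": [0, 0, 0], "spin": 0.142}
    - {"dp": [0, 0, 0], "spin": 0.142}
    - {"dp": [0, 0, 0], "spin": 0.142}
    - {"dp": [0, 0, 0], "spin": 0.14}

```text
clock: 6.5
position: [0.3654, 0.3019, 0.3596]
ee_rot: [0.878, 0.478, -0.0, 0.0]
ft_force: [-0.5, -0.0, 0.2]
grip_width: 0.997
grasp_force: 0.0
```

Call:
arm_command:
  plan:
    - {"dp": [0, 0, 0], "spin": 0}
    - {"dp": [0, 0, 0], "spin": 0}

```text
clock: 6.7
position: [0.3654, 0.302, 0.3597]
ee_rot: [0.876, 0.483, 0.0, 0.0]
ft_force: [-0.2, -0.5, 1.3]
grip_width: 1.001
grasp_force: 0.0
```

```bash
cat >> h.py <<'E'
def psi(o):
    x=Ro.from_quat(o["ee_rot"]).as_matrix()[:,0]; return np.arctan2(x[1],x[0])
def togo(o,x,y,z,yaw):   # tool-frame shift (mm) at present orientation, and spin to align tool y with yaw (mod pi)
    p=psi(o); d=(np.array([x,y,z])-o["position"])*1e3
    s=(p-np.pi/2-yaw+np.pi/2)%np.pi-np.pi/2
    print("dp",np.round([d[0]*np.cos(p)+d[1]*np.sin(p),d[0]*np.sin(p)-d[1]*np.cos(p),-d[2]],1).tolist(),"spin",round(s,4))
E
python3 - <<'E'
from h import *
o=st(); im,proj,W,K=look("w4"); p,s=locate(im,proj,"box_blue",(.3623,.3052)); print(p,s); togo(o,p[0],p[1],.175,p[2])
E
```

```text
{'clock': 6.7, 'position': [0.3654, 0.302, 0.3597], 'ee_rot': [0.8757, 0.4828, 0.0001, 0.0001], 'ft_force': [-0.1697, -0.5339, 1.2842], 'grip_width': 1.0009, 'grasp_force': 0.0, 'joint_pos': [0.1432, 0.1153, -0.9686, 1.8659, 0.1017, 1.2118, -1.4213]}
[ 0.3627  0.3034 -0.5857] 0.96
dp [-0.3, -3.0, 184.7] spin 0.0226
```

Call:
arm_command:
  plan:
    - {"dp": [0, -3, 40], "spin": 0.022}
    - {"dp": [0, 0, 45], "spin": 0}
    - {"dp": [0, 0, 45], "spin": 0}
    - {"dp": [0, 0, 35], "spin": 0}
    - {"dp": [0, 0, 20], "spin": 0}

```text
clock: 7.25
position: [0.3621, 0.3029, 0.1719]
ee_rot: [0.881, 0.473, -0.002, -0.0]
ft_force: [-0.1, -0.0, 1.1]
grip_width: 0.999
grasp_force: 0.0
```

Call:
arm_command:
  plan:
    - {"dp": [0, 0, 0], "spin": 0}
    - {"dp": [0, 0, 0], "spin": 0}
    - {"dp": [0, 0, 0], "spin": 0}
    - {"dp": [0, 0, 0], "spin": 0}
    - {"dp": [0, 0, 0], "spin": 0}
  grip: 1
  newtons: 40

```text
clock: 7.75
position: [0.3631, 0.3037, 0.1754]
ee_rot: [0.882, 0.471, 0.001, 0.0]
ft_force: [0.6, -0.6, -2.0]
grip_width: 0.7
grasp_force: 43.9
```

Call:
arm_command:
  plan:
    - {"dp": [0, 0, -10], "spin": 0}
    - {"dp": [0, 0, -30], "spin": 0}
    - {"dp": [0, 0, -45], "spin": 0}
    - {"dp": [0, 0, -45], "spin": 0}
    - {"dp": [0, 0, 0], "spin": 0}

```text
clock: 8.25
position: [0.3635, 0.3056, 0.3107]
ee_rot: [0.882, 0.472, 0.004, 0.0]
ft_force: [0.4, 0.5, -1.6]
grip_width: 0.699
grasp_force: 44.2
```

```bash
python3 - <<'E'
from h import *
o=st(); togo(o,.5647,.0725,.30,-.087)
E
```

```text
{'clock': 8.25, 'position': [0.3635, 0.3056, 0.3107], 'ee_rot': [0.8817, 0.4718, 0.0045, 0.0001], 'ft_force': [0.3749, 0.4693, -1.6457], 'grip_width': 0.6993, 'grasp_force': 44.2252, 'joint_pos': [0.1225, 0.1869, -0.9813, 1.9261, 0.1771, 1.1087, -1.5172]}
dp [-82.2, 296.7, 10.7] spin -0.5012
```

Call:
arm_command:
  plan:
    - {"dp": [-12, 42, 0], "spin": 0}
    - {"dp": [-12, 42, 0], "spin": 0}
    - {"dp": [-12, 42, 0], "spin": 0}
    - {"dp": [-12, 42, 0], "spin": 0}
    - {"dp": [-12, 42, 0], "spin": 0}

```text
clock: 8.75
position: [0.5048, 0.1356, 0.3052]
ee_rot: [0.882, 0.472, 0.0, 0.0]
ft_force: [1.2, 0.7, -1.7]
grip_width: 0.698
grasp_force: 44.1
```

Call:
arm_command:
  plan:
    - {"dp": [-11, 43, 0], "spin": 0}
    - {"dp": [-11, 43, 0], "spin": 0}
    - {"dp": [0, 0, 0], "spin": -0.125}
    - {"dp": [0, 0, 0], "spin": -0.125}
    - {"dp": [0, 0, 0], "spin": -0.125}

```text
clock: 9.25
position: [0.5633, 0.0709, 0.3049]
ee_rot: [0.777, 0.629, -0.0, -0.0]
ft_force: [-0.3, 0.5, -2.0]
grip_width: 0.696
grasp_force: 44.1
```

Call:
arm_command:
  plan:
    - {"dp": [0, 0, 0], "spin": -0.125}
    - {"dp": [0, 0, 20], "spin": 0}
    - {"dp": [0, 0, 20], "spin": 0}
    - {"dp": [0, 0, 0], "spin": 0}
    - {"dp": [0, 0, 0], "spin": 0}

```text
clock: 9.75
position: [0.5633, 0.0712, 0.2652]
ee_rot: [0.738, 0.675, -0.0, -0.0]
ft_force: [0.1, 0.0, -1.1]
grip_width: 0.699
grasp_force: 44.1
```

```bash
python3 - <<'E'
from h import *
o=st(); togo(o,.5647,.0725,.2225,-.087)
im,proj,W,K=look("w5"); s=viewer.camera("side"); cv2.imwrite("pics/s5.png",np.vstack([cv2.resize(im[100:330,230:560],None,fx=1.6,fy=1.6),cv2.resize(s[190:280,240:372],(528,232))]))
E
```

```text
{'clock': 9.75, 'position': [0.5633, 0.0712, 0.2652], 'ee_rot': [0.7378, 0.6751, -0.0001, -0.0002], 'ft_force': [0.0542, 0.0326, -1.1283], 'grip_width': 0.6987, 'grasp_force': 44.0949, 'joint_pos': [0.4676, 0.4566, -0.8268, 1.74, 0.3704, 1.1093, -0.5652]}
dp [1.4, 1.3, 42.7] spin -0.0017
```

View pics/s5.png

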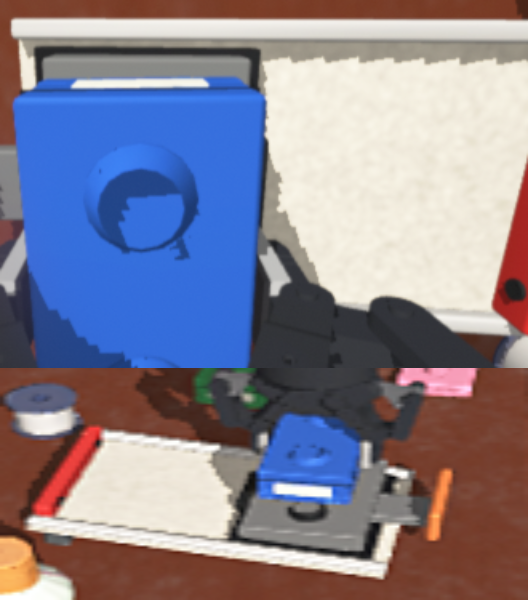

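The blue box hangs over the deck with its edges parallel to the rails. I'm lowering it and watching the force.

Call:
arm_command:
  plan:
    - {"dp": [1.4, 1.3, 15], "spin": 0}
    - {"dp": [0, 0, 15], "spin": 0}
    - {"dp": [0, 0, 4], "spin": 0}
    - {"dp": [0, 0, 2], "spin": 0}
    - {"dp": [0, 0, 0], "spin": 0}

```text
clock: 10.35
position: [0.5647, 0.0724, 0.2284]
ee_rot: [0.738, 0.675, -0.0, -0.0]
ft_force: [0.3, -0.4, -1.1]
grip_width: 0.695
grasp_force: 44.2
```

Call:
arm_command:
  plan:
    - {"dp": [0, 0, 2], "spin": 0}
    - {"dp": [0, 0, 2], "spin": 0}
    - {"dp": [0, 0, 0], "spin": 0}

```text
clock: 10.65
position: [0.5648, 0.0723, 0.2246]
ee_rot: [0.738, 0.675, -0.0, 0.0]
ft_force: [0.0, -0.2, -1.3]
grip_width: 0.698
grasp_force: 44.2
```

Call:
arm_command:
  plan:
    - {"dp": [0, 0, 1.5], "spin": 0}
    - {"dp": [0, 0, 1.5], "spin": 0}
    - {"dp": [0, 0, 0], "spin": 0}

```text
clock: 10.95
position: [0.5649, 0.0725, 0.2227]
ee_rot: [0.738, 0.675, -0.0, 0.0]
ft_force: [-4.9, -1.1, 10.1]
grip_width: 0.696
grasp_force: 45.5
```

Call:
arm_command:
  plan:
    - {"dp": [0, 0, 1], "spin": 0}
    - {"dp": [0, 0, 1], "spin": 0}
    - {"dp": [0, 0, 0], "spin": 0}

```text
clock: 11.25
position: [0.5649, 0.0727, 0.2226]
ee_rot: [0.738, 0.675, -0.001, 0.001]
ft_force: [-15.3, -3.7, 33.0]
grip_width: 0.698
grasp_force: 48.2
```

Call:
arm_command:
  plan:
    - {"dp": [0, 0, -2], "spin": 0}
    - {"dp": [0, 0, 0], "spin": 0}

```text
clock: 11.45
position: [0.5651, 0.0724, 0.2227]
ee_rot: [0.738, 0.675, 0.0, 0.001]
ft_force: [-3.3, -0.7, 11.3]
grip_width: 0.693
grasp_force: 45.7
```

Call:
arm_command:
  plan:
    - {"dp": [0, 0, 0], "spin": 0}
    - {"dp": [0, 0, 0], "spin": 0}
    - {"dp": [0, 0, 0], "spin": 0}
    - {"dp": [0, 0, 0], "spin": 0}
  grip: -1

```text
clock: 11.85
position: [0.5648, 0.0724, 0.2215]
ee_rot: [0.738, 0.675, -0.0, -0.0]
ft_force: [-0.2, -0.7, -1.0]
grip_width: 1.002
grasp_force: 0.0
```

Call:
arm_command:
  plan:
    - {"dp": [0, 0, -15], "spin": 0}
    - {"dp": [0, 0, -45], "spin": 0}
    - {"dp": [0, 0, -45], "spin": 0}
    - {"dp": [0, 0, -45], "spin": 0}
    - {"dp": [-20, 0, -40], "spin": 0}

```text
clock: 12.35
position: [0.5623, 0.0554, 0.4155]
ee_rot: [0.736, 0.677, 0.001, 0.0]
ft_force: [0.4, -0.2, 0.0]
grip_width: 1.003
grasp_force: 0.0
```

Call:
arm_command:
  plan:
    - {"dp": [-20, 0, 0], "spin": 0}
    - {"dp": [0, 0, 0], "spin": 0}

```text
clock: 12.55
position: [0.5614, 0.03, 0.4138]
ee_rot: [0.739, 0.674, 0.0, 0.002]
ft_force: [-0.9, -1.2, -0.9]
grip_width: 1.004
grasp_force: 0.0
```

```bash
python3 - <<'E'
from h import *
o=st(); im,proj,W,K=look("w6"); m=mask(im,"box_blue",proj([.5647,.0725,.08])[0])
for z in (.0475,.052): print(z,fit(im,proj,BOX,m,(.5647,.0725),-.09,z))
s=viewer.camera("side"); cv2.imwrite("pics/s6.png",np.vstack([cv2.resize(im[60:260,280:540],(780,600))[:330],cv2.resize(s[190:280,240:360],(780,585))[150:420]]))
E
```

```text
{'clock': 12.55, 'position': [0.5614, 0.03, 0.4138], 'ee_rot': [0.7391, 0.6736, 0.0004, 0.0016], 'ft_force': [-0.8605, -1.242, -0.9215], 'grip_width': 1.0037, 'grasp_force': 0.0, 'joint_pos': [0.5927, 0.2983, -0.8734, 1.583, 0.2346, 1.3669, -0.3989]}
0.0475 (array([ 0.5641,  0.0736, -0.0691]), np.float64(0.966))
0.052 (array([ 0.5642,  0.0731, -0.0675]), np.float64(0.941))
```

View pics/s6.png

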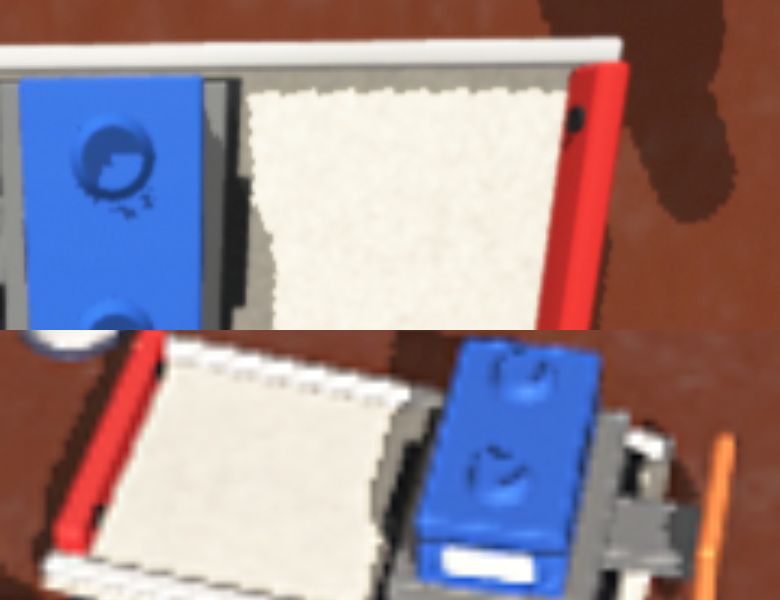

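The blue box is seated: its underside fits best at z 0.0475, and it sits square on the deck. Next is green.

Call:
arm_command:
  plan:
    - {"dp": [-38, 19, 11], "spin": 0}
    - {"dp": [-38, 19, 11], "spin": 0}
    - {"dp": [-38, 19, 11], "spin": 0}
    - {"dp": [-38, 19, 11], "spin": 0}
    - {"dp": [-38, 19, 11], "spin": 0.063}
  grip: -0.75

```text
clock: 13.15
position: [0.6396, -0.1654, 0.3558]
ee_rot: [0.758, 0.652, 0.0, -0.001]
ft_force: [1.0, 0.0, -0.4]
grip_width: 0.876
grasp_force: 0.0
```

Call:
arm_command:
  plan:
    - {"dp": [0, 0, 0], "spin": 0}
    - {"dp": [0, 0, 0], "spin": 0}
    - {"dp": [0, 0, 0], "spin": 0}

```text
clock: 13.45
position: [0.6391, -0.1628, 0.3568]
ee_rot: [0.758, 0.653, 0.0, -0.001]
ft_force: [-0.3, 0.5, 0.2]
grip_width: 0.874
grasp_force: 0.0
```

```bash
python3 - <<'E'
from h import *
o=st(); im,proj,W,K=look("w7"); p,s=locate(im,proj,"box_green",(.6407,-.1708)); print(p,s); togo(o,p[0],p[1],.175,p[2])
print([(np.round(d["position"],3).tolist(),round(d["score"],2)) for d in finder.find_in("wrist","resistor_1k")])
E
```

```text
{'clock': 13.45, 'position': [0.6391, -0.1628, 0.3568], 'ee_rot': [0.7577, 0.6526, 0.0004, -0.0005], 'ft_force': [-0.2741, 0.4624, 0.1696], 'grip_width': 0.8735, 'grasp_force': 0.0, 'joint_pos': [0.6936, 0.5376, -0.7332, 1.3927, 0.3578, 1.3466, -0.1966]}
[ 0.6405 -0.1708 -0.1229] 0.948
dp [-7.7, 2.5, 181.8] spin -0.0259
[([0.752, -0.206, 0.078], 0.67)]
```

Call:
arm_command:
  plan:
    - {"dp": [-7.5, 2.5, 40], "spin": -0.018}
    - {"dp": [0, 0, 45], "spin": 0}
    - {"dp": [0, 0, 45], "spin": 0}
    - {"dp": [0, 0, 35], "spin": 0}
    - {"dp": [0, 0, 17], "spin": 0}

```text
clock: 14.05
position: [0.6392, -0.1718, 0.1718]
ee_rot: [0.752, 0.659, -0.001, -0.002]
ft_force: [-0.1, -0.4, 0.5]
grip_width: 0.874
grasp_force: 0.0
```

Call:
arm_command:
  plan:
    - {"dp": [0, 0, 0], "spin": 0}
    - {"dp": [0, 0, 0], "spin": 0}
    - {"dp": [0, 0, 0], "spin": 0}
    - {"dp": [0, 0, 0], "spin": 0}
    - {"dp": [0, 0, 0], "spin": 0}
  grip: 1

```text
clock: 14.55
position: [0.6406, -0.1731, 0.1759]
ee_rot: [0.753, 0.658, 0.0, 0.001]
ft_force: [0.3, 0.3, -1.3]
grip_width: 0.697
grasp_force: 48.3
```

Call:
arm_command:
  plan:
    - {"dp": [0, 0, -10], "spin": 0}
    - {"dp": [0, 0, -30], "spin": 0}
    - {"dp": [0, 0, -45], "spin": 0}
    - {"dp": [0, 0, -45], "spin": 0}
    - {"dp": [0, 0, 0], "spin": 0}

```text
clock: 15.05
position: [0.642, -0.1725, 0.313]
ee_rot: [0.753, 0.658, 0.003, 0.005]
ft_force: [0.8, 0.7, -1.2]
grip_width: 0.696
grasp_force: 48.7
```

```bash
python3 - <<'E'
from h import *
o=st(); togo(o,.5647,.0728,.305,-.083)
E
```

```text
{'clock': 15.05, 'position': [0.642, -0.1725, 0.313], 'ee_rot': [0.7528, 0.6582, 0.0032, 0.0045], 'ft_force': [0.8211, 0.6596, -1.2387], 'grip_width': 0.6961, 'grasp_force': 48.691, 'joint_pos': [0.6992, 0.5779, -0.7201, 1.4327, 0.3895, 1.2645, -0.1873]}
dp [232.8, -109.4, 8.0] spin -0.0509
```

Call:
arm_command:
  plan:
    - {"dp": [38.4, -18.2, 0], "spin": 0}
    - {"dp": [38.4, -18.2, 0], "spin": 0}
    - {"dp": [38.4, -18.2, 0], "spin": 0}
    - {"dp": [38.4, -18.2, 0], "spin": 0}
    - {"dp": [38.4, -18.2, 0], "spin": 0}

```text
clock: 15.55
position: [0.5749, 0.0311, 0.3053]
ee_rot: [0.753, 0.658, 0.0, 0.0]
ft_force: [0.3, 0.6, -1.9]
grip_width: 0.694
grasp_force: 48.4
```

Call:
arm_command:
  plan:
    - {"dp": [38.4, -18.2, 0], "spin": 0}
    - {"dp": [0, 0, 0], "spin": -0.05}
    - {"dp": [0, 0, 0], "spin": 0}
    - {"dp": [0, 0, 0], "spin": 0}

```text
clock: 15.95
position: [0.5631, 0.069, 0.3049]
ee_rot: [0.737, 0.676, -0.0, 0.0]
ft_force: [-0.2, -1.0, -0.6]
grip_width: 0.699
grasp_force: 48.5
```

```bash
python3 - <<'E'
from h import *
o=st(); togo(o,.5648,.0708,.2605,-.083)
E
```

```text
{'clock': 15.95, 'position': [0.5631, 0.069, 0.3049], 'ee_rot': [0.737, 0.6759, -0.0001, 0.0004], 'ft_force': [-0.1741, -0.9821, -0.577], 'grip_width': 0.6991, 'grasp_force': 48.4709, 'joint_pos': [0.4905, 0.4096, -0.8468, 1.7046, 0.3298, 1.1768, -0.5304]}
dp [1.9, 1.5, 44.4] spin -0.0035
```

Call:
arm_command:
  plan:
    - {"dp": [1.9, 1.5, 15], "spin": -0.003}
    - {"dp": [0, 0, 15], "spin": 0}
    - {"dp": [0, 0, 8], "spin": 0}
    - {"dp": [0, 0, 3], "spin": 0}
    - {"dp": [0, 0, 0], "spin": 0}

```text
clock: 16.45
position: [0.5644, 0.0716, 0.2629]
ee_rot: [0.735, 0.678, -0.0, -0.0]
ft_force: [-0.4, 1.0, -1.4]
grip_width: 0.696
grasp_force: 48.5
```

Call:
arm_command:
  plan:
    - {"dp": [0, 0, 1.5], "spin": 0}
    - {"dp": [0, 0, 1.5], "spin": 0}
    - {"dp": [0, 0, 0], "spin": 0}

```text
clock: 16.75
position: [0.5646, 0.0717, 0.2608]
ee_rot: [0.735, 0.678, 0.0, 0.0]
ft_force: [-0.5, -0.1, -0.9]
grip_width: 0.699
grasp_force: 48.5
```

Call:
arm_command:
  plan:
    - {"dp": [0, 0, 1], "spin": 0}
    - {"dp": [0, 0, 0], "spin": 0}

```text
clock: 16.95
position: [0.5645, 0.0717, 0.2597]
ee_rot: [0.735, 0.678, 0.0, 0.0]
ft_force: [0.5, 0.5, -0.9]
grip_width: 0.697
grasp_force: 48.5
```

Call:
arm_command:
  plan:
    - {"dp": [0, 0, 0], "spin": 0}
    - {"dp": [0, 0, 0], "spin": 0}
    - {"dp": [0, 0, 0], "spin": 0}
    - {"dp": [0, 0, 0], "spin": 0}
  grip: -1

```text
clock: 17.35
position: [0.5646, 0.0718, 0.2598]
ee_rot: [0.735, 0.678, 0.0, 0.0]
ft_force: [-0.0, -0.4, 0.5]
grip_width: 0.999
grasp_force: 0.0
```

Call:
arm_command:
  plan:
    - {"dp": [0, 0, -15], "spin": 0}
    - {"dp": [0, 0, -40], "spin": 0}
    - {"dp": [0, 0, -45], "spin": 0}
    - {"dp": [0, 0, -45], "spin": 0}
    - {"dp": [-20, 0, -20], "spin": 0}

```text
clock: 17.85
position: [0.5627, 0.0552, 0.4305]
ee_rot: [0.733, 0.68, 0.003, 0.001]
ft_force: [0.2, -0.2, -0.7]
grip_width: 0.998
grasp_force: 0.0
```

Call:
arm_command:
  plan:
    - {"dp": [-20, 0, 0], "spin": 0}
    - {"dp": [0, 0, 0], "spin": 0}
    - {"dp": [0, 0, 0], "spin": 0}

```text
clock: 18.15
position: [0.5611, 0.0319, 0.4254]
ee_rot: [0.735, 0.678, 0.0, 0.0]
ft_force: [-0.3, -0.2, -0.1]
grip_width: 0.996
grasp_force: 0.0
```

```bash
python3 - <<'E'
from h import *
o=st(); im,proj,W,K=look("w8"); m=mask(im,"box_green",proj([.5647,.0725,.12])[0])
for z in (.0825,.0855,.0885,.093): print(z,fit(im,proj,BOX,m,(.5647,.0725),-.09,z))
togo(o,.6042,-.3707,.38,.3985)
E
```

```text
{'clock': 18.15, 'position': [0.5611, 0.0319, 0.4254], 'ee_rot': [0.7354, 0.6777, 0.0002, 0.0002], 'ft_force': [-0.2633, -0.2395, -0.1292], 'grip_width': 0.996, 'grasp_force': 0.0, 'joint_pos': [0.5914, 0.2917, -0.8758, 1.565, 0.2267, 1.3907, -0.3858]}
0.0825 (array([ 0.5634,  0.073 , -0.0806]), np.float64(0.972))
0.0855 (array([ 0.5636,  0.073 , -0.0763]), np.float64(0.955))
0.0885 (array([ 0.5636,  0.0726, -0.0738]), np.float64(0.936))
0.093 (array([ 0.5632,  0.0722, -0.0879]), np.float64(0.908))
dp [-397.7, 75.8, 45.4] spin -0.4801
```

Green is down: its fit gets better as the assumed height drops, the best tried being z 0.0825. Next is yellow.

Call:
arm_command:
  plan:
    - {"dp": [-44, 8.4, 5], "spin": 0}
    - {"dp": [-44, 8.4, 5], "spin": 0}
    - {"dp": [-44, 8.4, 5], "spin": 0}
    - {"dp": [-44, 8.4, 5], "spin": 0}
    - {"dp": [-44, 8.4, 5], "spin": 0}

```text
clock: 18.7
position: [0.5856, -0.1913, 0.3996]
ee_rot: [0.735, 0.679, 0.0, -0.0]
ft_force: [-0.2, -0.1, -0.1]
grip_width: 0.999
grasp_force: 0.0
```

Call:
arm_command:
  plan:
    - {"dp": [-44, 8.4, 5], "spin": 0}
    - {"dp": [-44, 8.4, 5], "spin": 0}
    - {"dp": [-44, 8.4, 5], "spin": 0}
    - {"dp": [-44, 8.4, 5], "spin": 0}
    - {"dp": [0, 0, 0], "spin": -0.12}

```text
clock: 19.2
position: [0.6034, -0.3753, 0.3771]
ee_rot: [0.696, 0.718, -0.001, -0.001]
ft_force: [0.4, 0.0, -0.6]
grip_width: 1.003
grasp_force: 0.0
```

Call:
arm_command:
  plan:
    - {"dp": [0, 0, 0], "spin": -0.12}
    - {"dp": [0, 0, 0], "spin": -0.12}
    - {"dp": [0, 0, 0], "spin": -0.12}
    - {"dp": [0, 0, 0], "spin": 0}
    - {"dp": [0, 0, 0], "spin": 0}

```text
clock: 19.7
position: [0.605, -0.3682, 0.3796]
ee_rot: [0.554, 0.833, 0.0, -0.0]
ft_force: [0.1, 0.0, 0.2]
grip_width: 0.996
grasp_force: 0.0
```

```bash
python3 - <<'E'
from h import *
o=st(); im,proj,W,K=look("w9"); p,s=locate(im,proj,"box_yellow",(.6042,-.3707)); print(p,s); togo(o,p[0],p[1],.175,p[2])
print([(np.round(d["position"],3).tolist(),round(d["score"],2)) for d in finder.find_in("wrist","cover")])
E
```

```text
{'clock': 19.7, 'position': [0.605, -0.3682, 0.3796], 'ee_rot': [0.554, 0.8325, 0.0003, -0.0002], 'ft_force': [0.0924, 0.0335, 0.1503], 'grip_width': 0.9957, 'grasp_force': 0.0, 'joint_pos': [0.9396, 0.6375, -0.745, 1.2063, 0.4179, 1.4483, 0.644]}
[ 0.604  -0.3709  0.3856] 0.967
dp [-2.1, -1.9, 204.6] spin 0.0109
[([0.484, -0.364, 0.017], 0.78), ([0.49, -0.241, 0.019], 0.65), ([0.666, -0.516, 0.017], 0.64)]
```

A pen lies near yellow's right side, so I'm checking a crop before descending.

```bash
python3 -c "
import cv2
im=cv2.imread('pics/w9.png');cv2.imwrite('pics/w9c.png',cv2.resize(im[60:330,180:480],None,fx=2,fy=2))"
```

```text
(no output)
```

View pics/w9c.png

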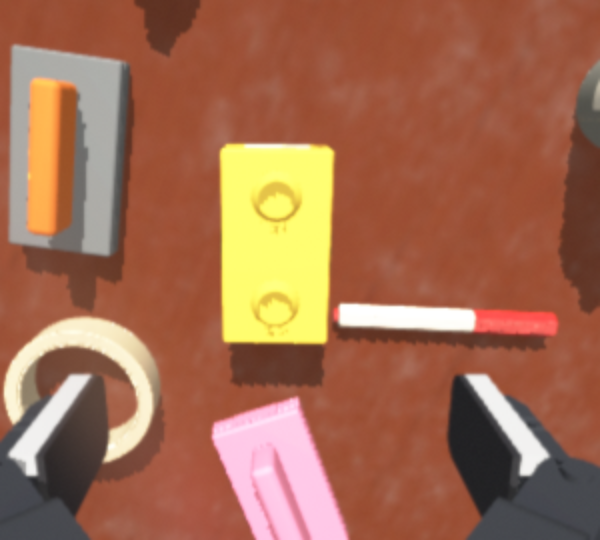

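The crop shows the yellow box at (277,243) and the pen tip at (340,316). That's about 40 mm off the grip line, so the fingers clear it. The cover at (65,150) and the pink one at (270,470) are clear too.

Call:
arm_command:
  plan:
    - {"dp": [-2, -2, 45], "spin": 0.011}
    - {"dp": [0, 0, 45], "spin": 0}
    - {"dp": [0, 0, 45], "spin": 0}
    - {"dp": [0, 0, 40], "spin": 0}
    - {"dp": [0, 0, 29], "spin": 0}

```text
clock: 20.3
position: [0.6028, -0.3711, 0.1726]
ee_rot: [0.558, 0.83, -0.0, -0.001]
ft_force: [-0.2, 0.0, 0.4]
grip_width: 0.999
grasp_force: 0.0
```

Call:
arm_command:
  plan:
    - {"dp": [0, 0, 0], "spin": 0}
    - {"dp": [0, 0, 0], "spin": 0}
    - {"dp": [0, 0, 0], "spin": 0}
    - {"dp": [0, 0, 0], "spin": 0}
    - {"dp": [0, 0, 0], "spin": 0}
  grip: 1

```text
clock: 20.8
position: [0.6038, -0.3718, 0.1771]
ee_rot: [0.558, 0.83, -0.0, 0.001]
ft_force: [0.5, -0.0, -2.1]
grip_width: 0.697
grasp_force: 45.8
```

Call:
arm_command:
  plan:
    - {"dp": [0, 0, -10], "spin": 0}
    - {"dp": [0, 0, -30], "spin": 0}
    - {"dp": [0, 0, -45], "spin": 0}
    - {"dp": [0, 0, -45], "spin": 0}
    - {"dp": [0, 0, -45], "spin": 0}

```text
clock: 21.3
position: [0.6033, -0.3713, 0.3537]
ee_rot: [0.557, 0.83, 0.0, 0.0]
ft_force: [0.8, -0.9, -2.3]
grip_width: 0.697
grasp_force: 45.7
```

Call:
arm_command:
  plan:
    - {"dp": [0, 0, 0], "spin": 0.12}
    - {"dp": [0, 0, 0], "spin": 0.12}
    - {"dp": [0, 0, 0], "spin": 0.12}
    - {"dp": [0, 0, 0], "spin": 0.108}
    - {"dp": [0, 0, 0], "spin": 0}

```text
clock: 21.8
position: [0.6035, -0.3713, 0.3519]
ee_rot: [0.735, 0.678, 0.0, 0.001]
ft_force: [-0.3, 0.4, -2.1]
grip_width: 0.694
grasp_force: 45.8
```

```bash
python3 - <<'E'
from h import *
o=st(); togo(o,.5642,.0725,.345,-.083)
E
```

```text
{'clock': 21.8, 'position': [0.6035, -0.3713, 0.3519], 'ee_rot': [0.7353, 0.6777, 0.0001, 0.0005], 'ft_force': [-0.288, 0.4226, -2.0998], 'grip_width': 0.6939, 'grasp_force': 45.7936, 'joint_pos': [0.8999, 0.6298, -0.6543, 1.2461, 0.3738, 1.3836, 0.1911]}
dp [439.1, -75.3, 6.9] spin 0.0015
```

Call:
arm_command:
  plan:
    - {"dp": [43.8, -7.5, 0], "spin": 0}
    - {"dp": [43.8, -7.5, 0], "spin": 0}
    - {"dp": [43.8, -7.5, 0], "spin": 0}
    - {"dp": [43.8, -7.5, 0], "spin": 0}
    - {"dp": [43.8, -7.5, 0], "spin": 0}

```text
clock: 22.3
position: [0.5832, -0.1484, 0.3515]
ee_rot: [0.734, 0.68, -0.0, 0.001]
ft_force: [0.8, 0.5, -0.4]
grip_width: 0.697
grasp_force: 45.8
```

Call:
arm_command:
  plan:
    - {"dp": [43.8, -7.5, 0], "spin": 0}
    - {"dp": [43.8, -7.5, 0], "spin": 0}
    - {"dp": [43.8, -7.5, 0], "spin": 0}
    - {"dp": [43.8, -7.5, 0], "spin": 0}
    - {"dp": [43.8, -7.5, 0], "spin": 0}

```text
clock: 22.8
position: [0.5632, 0.0729, 0.3516]
ee_rot: [0.733, 0.68, 0.0, 0.001]
ft_force: [0.4, 0.6, -2.1]
grip_width: 0.694
grasp_force: 45.8
```

Call:
arm_command:
  plan:
    - {"dp": [0, 0, 10], "spin": 0}
    - {"dp": [0, 0, 0], "spin": 0}
    - {"dp": [0, 0, 0], "spin": 0}

```text
clock: 23.1
position: [0.5639, 0.0699, 0.3409]
ee_rot: [0.735, 0.678, -0.0, 0.0]
ft_force: [0.9, -0.2, -2.6]
grip_width: 0.697
grasp_force: 45.8
```

```bash
python3 - <<'E'
from h import *
o=st(); togo(o,.5645,.0717,.3006,-.083)
E
```

```text
{'clock': 23.1, 'position': [0.5639, 0.0699, 0.3409], 'ee_rot': [0.7346, 0.6785, -0.0003, 0.0003], 'ft_force': [0.9454, -0.2301, -2.6485], 'grip_width': 0.697, 'grasp_force': 45.8262, 'joint_pos': [0.498, 0.3736, -0.8556, 1.6629, 0.2964, 1.2413, -0.5001]}
dp [1.8, 0.4, 40.3] spin 0.0035
```

Call:
arm_command:
  plan:
    - {"dp": [1.8, 0.4, 15], "spin": 0.003}
    - {"dp": [0, 0, 13], "spin": 0}
    - {"dp": [0, 0, 7], "spin": 0}
    - {"dp": [0, 0, 3], "spin": 0}
    - {"dp": [0, 0, 0], "spin": 0}

```text
clock: 23.6
position: [0.5642, 0.0727, 0.3022]
ee_rot: [0.736, 0.677, -0.0, -0.0]
ft_force: [0.0, -0.4, -1.2]
grip_width: 0.694
grasp_force: 45.9
```

Call:
arm_command:
  plan:
    - {"dp": [0, 0, 1.5], "spin": 0}
    - {"dp": [0, 0, 1.5], "spin": 0}
    - {"dp": [0, 0, 0], "spin": 0}

```text
clock: 23.9
position: [0.5644, 0.0728, 0.2998]
ee_rot: [0.736, 0.677, 0.0, 0.0]
ft_force: [-0.2, 0.1, -1.8]
grip_width: 0.698
grasp_force: 46.0
```

Call:
arm_command:
  plan:
    - {"dp": [0, 0, 1], "spin": 0}
    - {"dp": [0, 0, 0], "spin": 0}

```text
clock: 24.1
position: [0.5644, 0.0729, 0.2997]
ee_rot: [0.736, 0.677, 0.0, 0.0]
ft_force: [-2.5, -0.8, 6.7]
grip_width: 0.702
grasp_force: 46.8
```

Call:
arm_command:
  plan:
    - {"dp": [0, 0, 0], "spin": 0}
    - {"dp": [0, 0, 0], "spin": 0}
    - {"dp": [0, 0, 0], "spin": 0}
    - {"dp": [0, 0, 0], "spin": 0}
  grip: -1

```text
clock: 24.5
position: [0.5643, 0.0728, 0.2987]
ee_rot: [0.736, 0.677, -0.0, 0.0]
ft_force: [0.4, 0.3, 0.3]
grip_width: 0.998
grasp_force: 0.0
```

Call:
arm_command:
  plan:
    - {"dp": [0, 0, -15], "spin": 0}
    - {"dp": [0, 0, -40], "spin": 0}
    - {"dp": [0, 0, -45], "spin": 0}
    - {"dp": [0, 0, -45], "spin": 0}
    - {"dp": [-20, 0, -15], "spin": 0}

```text
clock: 25.0
position: [0.5624, 0.0562, 0.4649]
ee_rot: [0.734, 0.679, 0.003, 0.002]
ft_force: [-0.1, -0.5, 0.4]
grip_width: 1.003
grasp_force: 0.0
```

Call:
arm_command:
  plan:
    - {"dp": [-20, 0, 0], "spin": 0}
    - {"dp": [0, 0, 0], "spin": 0}
    - {"dp": [0, 0, 0], "spin": 0}

```text
clock: 25.3
position: [0.5608, 0.0329, 0.4594]
ee_rot: [0.736, 0.677, 0.0, 0.0]
ft_force: [0.0, -0.2, -0.3]
grip_width: 0.997
grasp_force: 0.0
```

```bash
python3 - <<'E'
from h import *
o=st(); im,proj,W,K=look("w10"); m=mask(im,"box_yellow",proj([.5647,.0725,.15])[0])
for z in (.1175,.1205,.1235,.128): print(z,fit(im,proj,BOX,m,(.5647,.0725),-.09,z))
togo(o,.477,-.365,.38,.30)
s=viewer.camera("side"); cv2.imwrite("pics/s10.png",np.hstack([cv2.resize(im[40:290,260:460],(400,500)),cv2.resize(s[170:280,250:338],(400,500))]))
E
```

```text
{'clock': 25.3, 'position': [0.5608, 0.0329, 0.4594], 'ee_rot': [0.7361, 0.6769, 0.0002, 0.0002], 'ft_force': [0.0204, -0.2107, -0.2846], 'grip_width': 0.9972, 'grasp_force': 0.0, 'joint_pos': [0.5846, 0.2718, -0.8707, 1.511, 0.2083, 1.455, -0.3756]}
0.1175 (array([ 0.5631,  0.0719, -0.0898]), np.float64(0.976))
0.1205 (array([ 0.5632,  0.0721, -0.0901]), np.float64(0.975))
0.1235 (array([ 0.5631,  0.0719, -0.0914]), np.float64(0.967))
0.128 (array([ 0.563 ,  0.0713, -0.096 ]), np.float64(0.946))
dp [-403.6, -50.3, 79.4] spin -0.3837
```

View pics/s10.png

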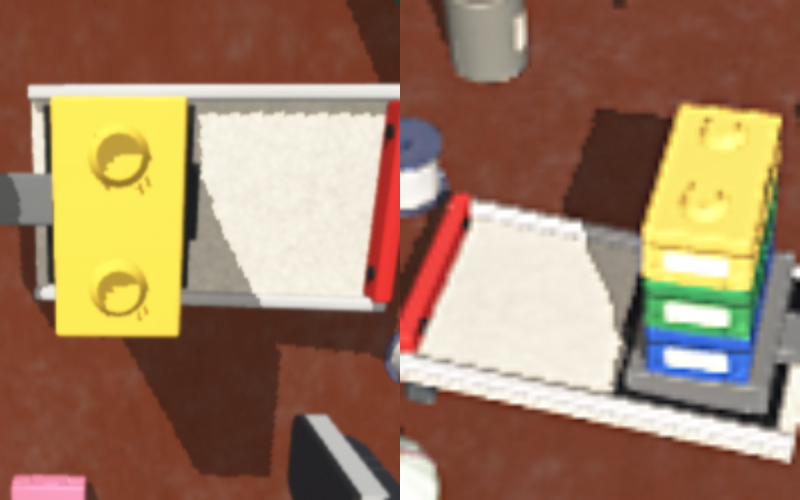

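The picture shows blue, green and yellow stacked flush in one column, with contact as expected at tool z 0.2997. Next is the cover.

Call:
arm_command:
  plan:
    - {"dp": [-45, -5.6, 4], "spin": 0}
    - {"dp": [-45, -5.6, 4], "spin": 0}
    - {"dp": [-45, -5.6, 4], "spin": 0}
    - {"dp": [-45, -5.6, 9], "spin": 0}
    - {"dp": [-45, -5.6, 12], "spin": 0}

```text
clock: 25.9
position: [0.5142, -0.1896, 0.426]
ee_rot: [0.735, 0.678, 0.0, 0.0]
ft_force: [0.3, -0.5, -0.0]
grip_width: 1.0
grasp_force: 0.0
```

Call:
arm_command:
  plan:
    - {"dp": [-45, -5.6, 12], "spin": 0}
    - {"dp": [-45, -5.6, 12], "spin": 0}
    - {"dp": [-45, -5.6, 12], "spin": 0}
    - {"dp": [-45, -5.6, 12], "spin": 0}
    - {"dp": [0, 0, 0], "spin": -0.128}

```text
clock: 26.4
position: [0.4743, -0.3725, 0.375]
ee_rot: [0.694, 0.72, -0.001, -0.002]
ft_force: [-0.8, -0.5, -1.2]
grip_width: 1.0
grasp_force: 0.0
```

Call:
arm_command:
  plan:
    - {"dp": [0, 0, 0], "spin": -0.128}
    - {"dp": [0, 0, 0], "spin": -0.128}
    - {"dp": [0, 0, 0], "spin": 0}
    - {"dp": [0, 0, 0], "spin": 0}

```text
clock: 26.8
position: [0.4776, -0.3659, 0.3777]
ee_rot: [0.594, 0.804, 0.0, -0.0]
ft_force: [1.3, -0.2, -0.8]
grip_width: 0.999
grasp_force: 0.0
```

```bash
python3 - <<'E'
from h import *
o=st(); im,proj,W,K=look("w11")
hs=cv2.cvtColor(im,cv2.COLOR_BGR2HSV); m=cv2.inRange(hs,(5,160,110),(20,255,255))
n,l,s,c=cv2.connectedComponentsWithStats(m); g=proj([.477,-.365,.04])[0]
for i in range(1,n):
    if s[i,4]>200: print(s[i],c[i].round())
i=min([i for i in range(1,n) if s[i,4]>200 and s[i,4]<9000],key=lambda i:np.hypot(*(c[i]-g)))
mm=(l==i).astype(np.uint8)*255
p,sc=fit(im,proj,RIB,mm,(.477,-.365),.3); print("rib",p,sc); togo(o,p[0],p[1],.195,p[2])
h=cv2.inRange(hs,(0,0,60),(180,45,190)); x0,y0=g.astype(int)
cv2.imwrite("pics/w11c.png",cv2.resize(im[max(0,y0-110):y0+110,x0-110:x0+110],(600,600)))
print(x0,y0)
E
```

```text
{'clock': 26.8, 'position': [0.4776, -0.3659, 0.3777], 'ee_rot': [0.5942, 0.8043, 0.0002, -0.0001], 'ft_force': [1.33, -0.1513, -0.7609], 'grip_width': 0.999, 'grasp_force': 0.0, 'joint_pos': [1.1256, 0.378, -0.6948, 1.5342, 0.246, 1.3188, 0.7023]}
[  258     0   382   347 49916] [456. 148.]
[ 308  150   16   74 1014] [315. 186.]
[ 265  209   34   78 1212] [282. 249.]
[ 474  246   81   61 2219] [510. 276.]
[ 557  293   83  101 3142] [612. 336.]
[224 302  38  48 538] [240. 330.]
[464 384  26  16 203] [476. 393.]
rib [ 0.4751 -0.3726  0.2491] 0.805
dp [-5.6, -4.3, 182.7] spin 0.0492
319 182
```

View pics/w11c.png

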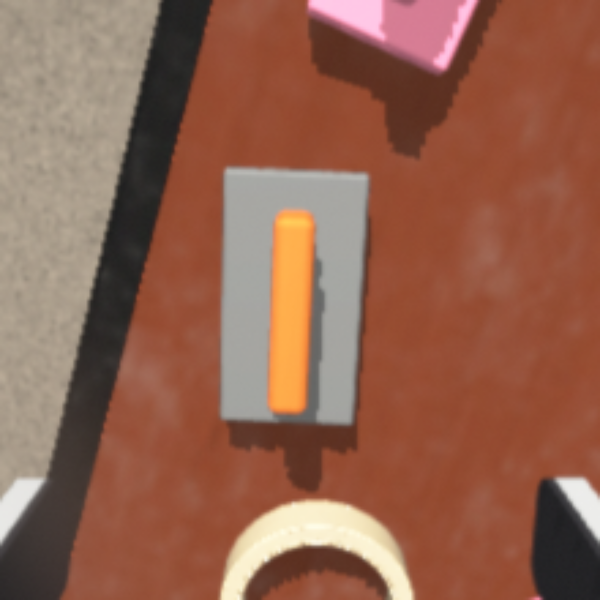

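The grey plate's corners are at crop (225,168), (368,173), (354,423) and (221,418). The orange rib runs from (293,213) to (288,410).

```bash
python3 - <<'E'
from h import *
o=st(); p=viewer.camera_params("wrist"); f=200/np.tan(np.radians(p["vertical_fov"]/2)); K=np.array([[f,0,p["cx"]],[0,f,p["cy"]],[0,0,1]])
T=np.eye(4); T[:3,:3]=Ro.from_quat(o["ee_rot"]).as_matrix(); T[:3,3]=o["position"]; W=np.linalg.inv(T@p["T_tool_cam"])
B=lambda u,v,z: back((209+u*220/600,72+v*220/600),z,W,K)
r=lambda a:np.round(a,4).tolist()
D=[B(*c,.018) for c in((225,168),(368,173),(354,423),(221,418))]; c=np.mean(D,0)
print(r(c),[r(np.linalg.norm(D[i]-D[i-1])) for i in range(4)],[r(np.arctan2(*(D[b]-D[a])[[1,0]])) for a,b in((0,1),(3,2))],[r(np.arctan2(*(D[b]-D[a])[[1,0]])-np.pi/2) for a,b in((3,0),(2,1))])
E_=[B(293,213,.046),B(288,410,.048)]; q=np.mean(E_,0); print(r(q),r(np.linalg.norm(E_[0]-E_[1])),r(np.arctan2(*(E_[0]-E_[1])[[1,0]])-np.pi/2))
m=(c+q)/2; togo(o,m[0],m[1],.195,.28)
E
```

```text
{'clock': 26.85, 'position': [0.4775, -0.366, 0.3777], 'ee_rot': [0.5942, 0.8043, 0.0001, -0.0], 'ft_force': [-0.0342, 0.0582, -0.4646], 'grip_width': 1.0013, 'grasp_force': 0.0, 'joint_pos': [1.1256, 0.3779, -0.6945, 1.5343, 0.2461, 1.3188, 0.7025]}
[0.4749, -0.3707, 0.018] [0.1093, 0.0584, 0.1097, 0.0595] [0.2643, 0.2579] [0.2557, 0.2659]
[0.4742, -0.3696, 0.047] 0.079 0.2708
dp [-3.1, -4.0, 182.7] spin 0.0183
```

Call:
arm_command:
  plan:
    - {"dp": [-3.2, -4, 40], "spin": 0.036}
    - {"dp": [0, 0, 45], "spin": 0}
    - {"dp": [0, 0, 45], "spin": 0}
    - {"dp": [0, 0, 33], "spin": 0}
    - {"dp": [0, 0, 19], "spin": 0}

```text
clock: 27.35
position: [0.4736, -0.37, 0.1926]
ee_rot: [0.608, 0.794, 0.0, -0.002]
ft_force: [-0.9, -0.3, 0.7]
grip_width: 1.003
grasp_force: 0.0
```

Call:
arm_command:
  plan:
    - {"dp": [0, 0, 0], "spin": 0}
    - {"dp": [0, 0, 0], "spin": 0}
    - {"dp": [0, 0, 0], "spin": 0}
    - {"dp": [0, 0, 0], "spin": 0}
    - {"dp": [0, 0, 0], "spin": 0}
  grip: 1
  newtons: 50

```text
clock: 27.85
position: [0.4747, -0.371, 0.197]
ee_rot: [0.608, 0.794, -0.0, 0.001]
ft_force: [-0.2, -0.2, 1.6]
grip_width: 0.175
grasp_force: 49.2
```

Call:
arm_command:
  plan:
    - {"dp": [0, 0, 0], "spin": 0}
    - {"dp": [0, 0, 0], "spin": 0}

```text
clock: 28.05
position: [0.4747, -0.371, 0.197]
ee_rot: [0.608, 0.794, -0.0, 0.001]
ft_force: [-0.9, 0.8, 6.3]
grip_width: 0.175
grasp_force: 50.3
```

Call:
arm_command:
  plan:
    - {"dp": [0, 0, -10], "spin": 0}
    - {"dp": [0, 0, -30], "spin": 0}
    - {"dp": [0, 0, -45], "spin": 0}
    - {"dp": [0, 0, -45], "spin": 0}
    - {"dp": [0, 0, -45], "spin": 0}

```text
clock: 28.55
position: [0.474, -0.3703, 0.3731]
ee_rot: [0.607, 0.794, 0.0, 0.0]
ft_force: [0.5, -0.6, -2.2]
grip_width: 0.175
grasp_force: 49.2
```

Call:
arm_command:
  plan:
    - {"dp": [0, 0, -30], "spin": 0.12}
    - {"dp": [0, 0, 0], "spin": 0.12}
    - {"dp": [0, 0, 0], "spin": 0.107}
    - {"dp": [0, 0, 0], "spin": 0}
    - {"dp": [0, 0, 0], "spin": 0}

```text
clock: 29.05
position: [0.4742, -0.3705, 0.4009]
ee_rot: [0.734, 0.679, -0.0, -0.0]
ft_force: [-0.2, 0.4, -1.6]
grip_width: 0.174
grasp_force: 49.2
```

```bash
python3 - <<'E'
from h import *
o=st(); togo(o,.5640,.0725,.38,-.085)
im,proj,W,K=look("w12"); cv2.imwrite("pics/w12c.png",im[150:400,150:500])
E
```

```text
{'clock': 29.05, 'position': [0.4742, -0.3705, 0.4009], 'ee_rot': [0.7344, 0.6788, -0.0001, -0.0], 'ft_force': [-0.1913, 0.3504, -1.6465], 'grip_width': 0.1742, 'grasp_force': 49.2078, 'joint_pos': [1.0933, 0.3505, -0.6397, 1.5042, 0.2114, 1.3569, 0.3592]}
dp [448.7, 54.7, 20.9] spin 0.0064
```

View pics/w12c.png

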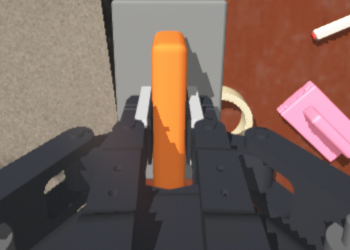

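Call:
arm_command:
  plan:
    - {"dp": [44.8, 5.5, 0], "spin": 0.006}
    - {"dp": [44.8, 5.5, 0], "spin": 0}
    - {"dp": [44.8, 5.5, 0], "spin": 0}
    - {"dp": [44.8, 5.5, 0], "spin": 0}
    - {"dp": [44.8, 5.5, 0], "spin": 0}

```text
clock: 29.6
position: [0.5211, -0.1481, 0.4008]
ee_rot: [0.737, 0.676, -0.0, 0.0]
ft_force: [1.1, 0.4, -0.7]
grip_width: 0.177
grasp_force: 49.3
```

Call:
arm_command:
  plan:
    - {"dp": [44.8, 5.5, 0], "spin": 0}
    - {"dp": [44.8, 5.5, 0], "spin": 0}
    - {"dp": [44.8, 5.5, 0], "spin": 0}
    - {"dp": [44.8, 5.5, 0], "spin": 0}
    - {"dp": [44.8, 5.5, 0], "spin": 0}

```text
clock: 30.1
position: [0.5682, 0.0724, 0.4008]
ee_rot: [0.737, 0.676, -0.0, 0.0]
ft_force: [0.2, -0.5, -1.4]
grip_width: 0.174
grasp_force: 49.3
```

Call:
arm_command:
  plan:
    - {"dp": [0, 0, 5], "spin": 0}
    - {"dp": [0, 0, 0], "spin": 0}
    - {"dp": [0, 0, 0], "spin": 0}

```text
clock: 30.4
position: [0.5683, 0.0697, 0.3955]
ee_rot: [0.738, 0.675, -0.0, 0.0]
ft_force: [0.2, 0.0, -1.6]
grip_width: 0.183
grasp_force: 49.2
```

```bash
python3 - <<'E'
from h import *
o=st(); togo(o,.5642,.0725,.3576,-.085)
E
```

```text
{'clock': 30.4, 'position': [0.5683, 0.0697, 0.3955], 'ee_rot': [0.7376, 0.6753, -0.0005, 0.0], 'ft_force': [0.1547, 0.0179, -1.5682], 'grip_width': 0.1828, 'grasp_force': 49.2402, 'joint_pos': [0.5085, 0.3396, -0.8711, 1.5813, 0.2649, 1.3453, -0.4823]}
dp [2.5, -4.3, 37.9] spin -0.0031
```

Call:
arm_command:
  plan:
    - {"dp": [2.5, -4.3, 10], "spin": -0.003}
    - {"dp": [0, 0, 13], "spin": 0}
    - {"dp": [0, 0, 8], "spin": 0}
    - {"dp": [0, 0, 4], "spin": 0}
    - {"dp": [0, 0, 0], "spin": 0}

```text
clock: 30.9
position: [0.564, 0.0733, 0.3599]
ee_rot: [0.737, 0.676, -0.0, -0.0]
ft_force: [0.3, 0.7, -1.9]
grip_width: 0.178
grasp_force: 49.2
```

Call:
arm_command:
  plan:
    - {"dp": [0, 0, 1.5], "spin": 0}
    - {"dp": [0, 0, 1.5], "spin": 0}
    - {"dp": [0, 0, 0], "spin": 0}

```text
clock: 31.2
position: [0.5644, 0.0737, 0.3583]
ee_rot: [0.736, 0.676, 0.0, 0.0]
ft_force: [0.3, 0.2, 1.7]
grip_width: 0.179
grasp_force: 49.7
```

Call:
arm_command:
  plan:
    - {"dp": [0, 0, 1], "spin": 0}
    - {"dp": [0, 0, 0], "spin": 0}

```text
clock: 31.4
position: [0.5644, 0.0738, 0.3582]
ee_rot: [0.737, 0.676, 0.0, 0.001]
ft_force: [-2.7, -0.9, 11.6]
grip_width: 0.177
grasp_force: 51.0
```

Call:
arm_command:
  plan:
    - {"dp": [0, 0, 0], "spin": 0}
    - {"dp": [0, 0, 0], "spin": 0}
    - {"dp": [0, 0, 0], "spin": 0}
    - {"dp": [0, 0, 0], "spin": 0}
  grip: -0.3

```text
clock: 31.8
position: [0.5641, 0.0736, 0.3566]
ee_rot: [0.737, 0.676, -0.0, -0.0]
ft_force: [-0.7, 0.1, -0.5]
grip_width: 0.646
grasp_force: 0.0
```

Call:
arm_command:
  plan:
    - {"dp": [0, 0, -15], "spin": 0}
    - {"dp": [0, 0, -40], "spin": 0}
    - {"dp": [0, 0, -40], "spin": 0}
    - {"dp": [0, -20, -10], "spin": 0}
    - {"dp": [0, -40, 0], "spin": 0}

```text
clock: 32.3
position: [0.5052, 0.0788, 0.4644]
ee_rot: [0.737, 0.676, 0.002, 0.0]
ft_force: [-1.5, -0.0, 0.1]
grip_width: 0.651
grasp_force: 0.0
```

Call:
arm_command:
  plan:
    - {"dp": [0, -45, 0], "spin": 0}
    - {"dp": [0, -10, 0], "spin": 0}
    - {"dp": [0, 0, 0], "spin": 0}
    - {"dp": [0, 0, 0], "spin": 0}
  grip: 1

```text
clock: 32.7
position: [0.4499, 0.0834, 0.4626]
ee_rot: [0.737, 0.676, 0.0, 0.001]
ft_force: [0.9, 0.2, 0.0]
grip_width: 0.002
grasp_force: 0.0
```

```bash
python3 - <<'E'
from h import *
o=st(); im,proj,W,K=look("w13"); s=viewer.camera("side")
cv2.imwrite("pics/s13.png",np.hstack([cv2.resize(im[20:320,240:540],(400,400)),cv2.resize(s[160:280,250:370],(400,400))]))
P=[proj([.5642+x*.9962+y*.085,.0725-.085*x+.9962*y,z])[0].round().tolist() for x,y,z in [(-.03,-.055,.1785),(.03,-.055,.1785),(.03,.055,.1785),(-.03,.055,.1785)]]; print(P)
E
```

```text
{'clock': 32.7, 'position': [0.4499, 0.0834, 0.4626], 'ee_rot': [0.7366, 0.6763, 0.0003, 0.0009], 'ft_force': [0.865, 0.1924, 0.0047], 'grip_width': 0.0024, 'grasp_force': 0.0, 'joint_pos': [0.6803, -0.0381, -0.9205, 1.7473, -0.0295, 1.416, -0.3207]}
[[407.0, 252.0], [469.0, 252.0], [488.0, 136.0], [418.0, 136.0]]
```

View pics/s13.png

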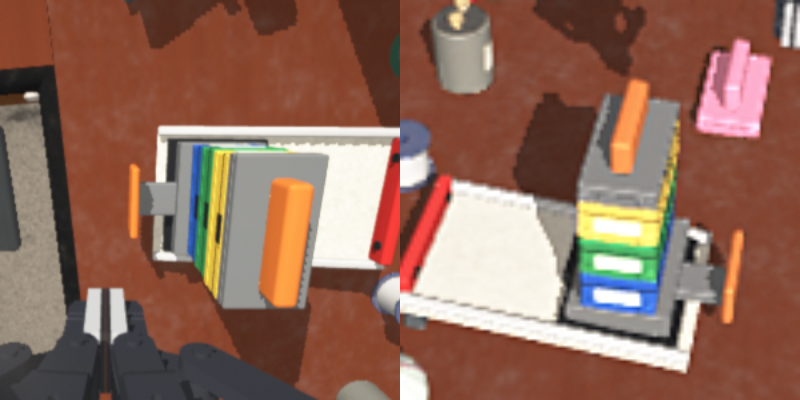

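The cover's corners match the predicted seated pose to within about 2 px, and the column is square. Next I'm moving the closed fingers behind the orange plate.

Call:
arm_command:
  plan:
    - {"dp": [0, -15, 0], "spin": 0}
    - {"dp": [0, 0, 45], "spin": 0}
    - {"dp": [0, 0, 45], "spin": 0}
    - {"dp": [0, 0, 45], "spin": 0}
    - {"dp": [0, 0, 45], "spin": 0}

```text
clock: 33.3
position: [0.4351, 0.0848, 0.28]
ee_rot: [0.736, 0.676, 0.001, -0.0]
ft_force: [0.9, -1.3, 0.2]
grip_width: 0.002
grasp_force: 0.0
```

Call:
arm_command:
  plan:
    - {"dp": [0, 0, 45], "spin": 0}
    - {"dp": [0, 0, 30], "spin": 0}
    - {"dp": [0, 0, 4], "spin": 0}
    - {"dp": [0, 0, 0], "spin": 0}
    - {"dp": [0, 0, 0], "spin": 0}

```text
clock: 33.8
position: [0.4357, 0.085, 0.2041]
ee_rot: [0.737, 0.676, 0.001, 0.0]
ft_force: [0.5, -0.5, 0.2]
grip_width: -0.002
grasp_force: 0.0
```

```bash
python3 - <<'E'
from h import *
o=st(); togo(o,.4752-.0145,.0805+.0012,.203,-.087)
E
```

```text
{'clock': 33.8, 'position': [0.4357, 0.085, 0.2041], 'ee_rot': [0.7365, 0.6764, 0.0009, 0.0004], 'ft_force': [0.5358, -0.5037, 0.1916], 'grip_width': -0.002, 'grasp_force': 0.0, 'joint_pos': [0.5467, 0.2925, -0.9081, 2.0907, 0.2976, 0.8878, -0.616]}
dp [-1.2, 25.2, 1.1] spin 0.002
```

Call:
arm_command:
  plan:
    - {"dp": [-1, 8, 0], "spin": 0.002}
    - {"dp": [0, 8, 0], "spin": 0}
    - {"dp": [0, 5, 0], "spin": 0}
    - {"dp": [0, 4, 0], "spin": 0}
    - {"dp": [0, 4, -0.4], "spin": 0}

```text
clock: 34.3
position: [0.4631, 0.0813, 0.203]
ee_rot: [0.737, 0.676, -0.001, -0.001]
ft_force: [-13.0, 0.5, 11.2]
grip_width: -0.001
grasp_force: 6.3
```

Call:
arm_command:
  plan:
    - {"dp": [0, 5, -0.5], "spin": 0}
    - {"dp": [0, 5, -0.5], "spin": 0}
    - {"dp": [0, 5, -0.5], "spin": 0}
    - {"dp": [0, 5, -0.5], "spin": 0}

```text
clock: 34.7
position: [0.4823, 0.08, 0.2049]
ee_rot: [0.737, 0.676, -0.002, -0.001]
ft_force: [-11.2, 0.9, 10.2]
grip_width: 0.001
grasp_force: 5.9
```

Call:
arm_command:
  plan:
    - {"dp": [0, 6, -0.6], "spin": 0}
    - {"dp": [0, 7, -0.7], "spin": 0}
    - {"dp": [0, 7, -0.7], "spin": 0}
    - {"dp": [0, 7, -0.7], "spin": 0}
    - {"dp": [0, 7, -0.8], "spin": 0}

```text
clock: 35.2
position: [0.5163, 0.0771, 0.2084]
ee_rot: [0.737, 0.676, -0.002, -0.001]
ft_force: [-10.2, 0.0, 8.8]
grip_width: 0.0
grasp_force: 5.2
```

Call:
arm_command:
  plan:
    - {"dp": [0, 7, -0.7], "spin": 0}
    - {"dp": [0, 7, -0.7], "spin": 0}
    - {"dp": [0, 7, -0.7], "spin": 0}
    - {"dp": [0, 7, -0.7], "spin": 0}
    - {"dp": [0, 7, -0.8], "spin": 0}

```text
clock: 35.7
position: [0.5512, 0.0742, 0.2121]
ee_rot: [0.737, 0.676, -0.002, -0.001]
ft_force: [-10.5, 0.6, 7.7]
grip_width: -0.003
grasp_force: 5.3
```

Call:
arm_command:
  plan:
    - {"dp": [0, 5, -0.5], "spin": 0}
    - {"dp": [0, 5, -0.5], "spin": 0}
    - {"dp": [0, 3, -0.3], "spin": 0}
    - {"dp": [0, 2, -0.2], "spin": 0}

```text
clock: 36.1
position: [0.5662, 0.0728, 0.2136]
ee_rot: [0.737, 0.676, -0.001, -0.001]
ft_force: [-10.9, 0.4, 8.8]
grip_width: -0.001
grasp_force: 5.6
```

Call:
arm_command:
  plan:
    - {"dp": [0, 3, -0.3], "spin": 0}
    - {"dp": [0, 3, -0.3], "spin": 0}
    - {"dp": [0, 2, -0.2], "spin": 0}

```text
clock: 36.4
position: [0.5741, 0.0722, 0.2144]
ee_rot: [0.737, 0.676, -0.001, -0.001]
ft_force: [-11.8, 1.1, 10.6]
grip_width: 0.003
grasp_force: 5.6
```

Call:
arm_command:
  plan:
    - {"dp": [0, 2, -0.2], "spin": 0}
    - {"dp": [0, 1.5, -0.1], "spin": 0}

```text
clock: 36.6
position: [0.5775, 0.072, 0.2148]
ee_rot: [0.737, 0.676, -0.001, -0.001]
ft_force: [-11.5, 1.5, 10.0]
grip_width: -0.003
grasp_force: 5.9
```

Call:
arm_command:
  plan:
    - {"dp": [0, 1.5, -0.1], "spin": 0}
    - {"dp": [0, 0, 0], "spin": 0}

```text
clock: 36.8
position: [0.5791, 0.0718, 0.2149]
ee_rot: [0.737, 0.676, -0.001, -0.001]
ft_force: [-8.4, 1.4, 7.1]
grip_width: -0.001
grasp_force: 4.3
```

Call:
arm_command:
  plan:
    - {"dp": [0, 1.5, -0.1], "spin": 0}
    - {"dp": [0, 1, -0.1], "spin": 0}

```text
clock: 37.0
position: [0.5802, 0.0719, 0.2148]
ee_rot: [0.737, 0.676, -0.003, -0.002]
ft_force: [-24.2, 0.1, 19.2]
grip_width: -0.002
grasp_force: 12.3
```

Call:
arm_command:
  plan:
    - {"dp": [0, 1, -0.1], "spin": 0}
    - {"dp": [0, 1, -0.1], "spin": 0}

```text
clock: 37.2
position: [0.5809, 0.072, 0.2148]
ee_rot: [0.736, 0.676, -0.005, -0.003]
ft_force: [-34.4, -0.8, 26.1]
grip_width: -0.001
grasp_force: 17.8
```

The force climbs at tool x about 0.580 after 118 mm of travel, so the carriage is against the stop. I'm backing off straight and checking.

Call:
arm_command:
  plan:
    - {"dp": [0, -2, 0], "spin": 0}
    - {"dp": [0, -3, 0], "spin": 0}
    - {"dp": [0, -5, 0], "spin": 0}
    - {"dp": [0, -20, 0], "spin": 0}
    - {"dp": [0, -25, 0], "spin": 0}

```text
clock: 37.7
position: [0.5296, 0.0752, 0.2152]
ee_rot: [0.737, 0.675, 0.0, 0.0]
ft_force: [-0.4, 0.4, 0.3]
grip_width: -0.001
grasp_force: 0.0
```

Call:
arm_command:
  plan:
    - {"dp": [0, 0, -45], "spin": 0}
    - {"dp": [0, 0, -45], "spin": 0}
    - {"dp": [0, 0, -45], "spin": 0}
    - {"dp": [0, 0, -45], "spin": 0}
    - {"dp": [0, 0, -45], "spin": 0}

```text
clock: 38.2
position: [0.5293, 0.0754, 0.4423]
ee_rot: [0.737, 0.676, 0.0, 0.0]
ft_force: [2.0, 0.5, 0.7]
grip_width: 0.0
grasp_force: 0.0
```

Call:
arm_command:
  plan:
    - {"dp": [45, -10, 0], "spin": 0}
    - {"dp": [45, -10, 0], "spin": 0}
    - {"dp": [30, 0, 0], "spin": 0}
    - {"dp": [0, 0, 0], "spin": 0}
    - {"dp": [0, 0, 0], "spin": 0}

```text
clock: 38.7
position: [0.5201, 0.1971, 0.4401]
ee_rot: [0.737, 0.676, -0.0, -0.0]
ft_force: [-0.1, 0.4, 0.1]
grip_width: -0.0
grasp_force: 0.0
```

```bash
python3 - <<'E'
from h import *
o=st(); im,proj,W,K=look("w14"); s=viewer.camera("side"); sc=viewer.camera("scene")
for n in ("pedal_pad","pedal_base","pedal"):
    print(n,[(np.round(d["position"],4).tolist(),round(d["score"],2),np.round(proj(d["position"])[0]).tolist()) for d in finder.find_in("wrist",n)][:2])
cv2.imwrite("pics/s14.png",np.hstack([cv2.resize(im,(480,300)),cv2.resize(s[165:275,225:355],(320,300))]))
cv2.imwrite("pics/s14b.png",sc)
E
```

```text
{'clock': 38.7, 'position': [0.5201, 0.1971, 0.4401], 'ee_rot': [0.7367, 0.6762, -0.0, -0.0], 'ft_force': [-0.0626, 0.3777, 0.0705], 'grip_width': -0.0003, 'grasp_force': 0.0, 'joint_pos': [0.3706, 0.2971, -0.9808, 1.5533, 0.2484, 1.4243, -0.712]}
pedal_pad [([0.5195, 0.3281, 0.043], 0.97, [310.0, 62.0]), ([0.6942, 0.3006, 0.1615], 0.3, [531.0, 53.0])]
pedal_base [([0.5536, 0.3305, 0.0434], 0.92, [339.0, 57.0])]
pedal [([0.5223, 0.323, 0.0444], 0.85, [312.0, 66.0]), ([0.6575, 0.1045, 0.0785], 0.65, [436.0, 242.0])]
```

View pics/s14.png

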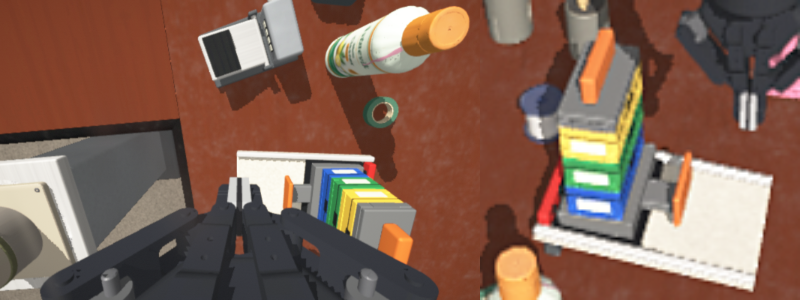

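The carriage rests at the red stop with the column intact. The black pedal tread is at about (296,71) in the full picture.

```bash
python3 - <<'E'
from h import *
o=manip.get_obs(); im,proj,W,K=look("w15")
g=cv2.cvtColor(im,cv2.COLOR_BGR2GRAY)[20:125,255:345]; m=(g<45).astype(np.uint8)
m=cv2.morphologyEx(m,cv2.MORPH_OPEN,np.ones((3,3)))
n,l,s,c=cv2.connectedComponentsWithStats(m)
for i in range(1,n):
    if s[i,4]>80:
        uv=c[i]+[255,20]; r=cv2.minAreaRect(np.argwhere(l==i)[:,::-1].astype(np.float32)); print(s[i],uv.round(1),np.round(r[1],1),round(r[2],1),back(uv,.047,W,K).round(4))
togo(o,*back((296,71),.047,W,K)[:2],.26,-.087)
E
```

```text
dp [120.0, -27.3, 180.3] spin -0.0017
```

```bash
python3 - <<'E'
import cv2
im=cv2.imread("pics/w15.png"); c=im[10:125,250:410]; cv2.imwrite("pics/w15c.png",cv2.resize(c,None,fx=4,fy=4,interpolation=cv2.INTER_CUBIC))
E
```

```text
(no output)
```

View pics/w15c.png

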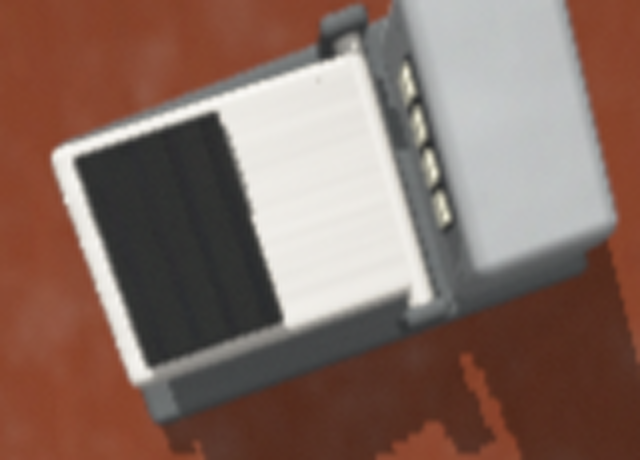

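The crop's tread corners average to full-picture (295.5,70), which matches. I'm moving above it and pressing.

Call:
arm_command:
  plan:
    - {"dp": [40, -9.3, 0], "spin": 0}
    - {"dp": [40, -9.3, 0], "spin": 0}
    - {"dp": [40.5, -9.3, 0], "spin": 0}
    - {"dp": [0, 0, 45], "spin": 0}
    - {"dp": [0, 0, 45], "spin": 0}

```text
clock: 39.55
position: [0.5023, 0.3208, 0.3501]
ee_rot: [0.736, 0.677, 0.001, 0.0]
ft_force: [1.4, -0.2, -0.1]
grip_width: 0.001
grasp_force: 0.0
```

Call:
arm_command:
  plan:
    - {"dp": [0, 0, 45], "spin": 0}
    - {"dp": [0, 0, 45], "spin": 0}
    - {"dp": [0, 0, 20], "spin": 0}
    - {"dp": [0, 0, 10], "spin": 0}
    - {"dp": [0, 0, 0], "spin": 0}

```text
clock: 40.05
position: [0.5029, 0.3188, 0.2296]
ee_rot: [0.737, 0.676, -0.001, -0.0]
ft_force: [-0.2, -0.0, -0.3]
grip_width: 0.003
grasp_force: 0.0
```

Call:
arm_command:
  plan:
    - {"dp": [0, 0, 4], "spin": 0}
    - {"dp": [0, 0, 4], "spin": 0}
    - {"dp": [0, 0, 0], "spin": 0}

```text
clock: 40.35
position: [0.5032, 0.3194, 0.223]
ee_rot: [0.737, 0.676, 0.001, 0.0]
ft_force: [1.3, 1.4, 1.8]
grip_width: 0.0
grasp_force: 1.2
```

Call:
arm_command:
  plan:
    - {"dp": [0, 0, 4], "spin": 0}
    - {"dp": [0, 0, 4], "spin": 0}
    - {"dp": [0, 0, 3], "spin": 0}
    - {"dp": [0, 0, 0], "spin": 0}

```text
clock: 40.75
position: [0.5023, 0.3193, 0.2111]
ee_rot: [0.737, 0.676, -0.0, -0.0]
ft_force: [-3.2, -1.1, 6.4]
grip_width: 0.002
grasp_force: 3.2
```

Call:
arm_command:
  plan:
    - {"dp": [0, 0, 2], "spin": 0}
    - {"dp": [0, 0, 2], "spin": 0}
    - {"dp": [0, 0, 0], "spin": 0}

```text
clock: 41.05
position: [0.5022, 0.3196, 0.2087]
ee_rot: [0.737, 0.676, -0.001, 0.0]
ft_force: [-8.4, -5.9, 19.9]
grip_width: 0.0
grasp_force: 10.2
```

The pedal is at its stop: the force jumped to 20 N at 36 mm height. I'm adding a small margin and then releasing.

Call:
arm_command:
  plan:
    - {"dp": [0, 0, 1], "spin": 0}
    - {"dp": [0, 0, 0], "spin": 0}

```text
clock: 41.25
position: [0.5022, 0.3197, 0.2084]
ee_rot: [0.737, 0.676, -0.001, 0.001]
ft_force: [-10.9, -7.1, 28.5]
grip_width: -0.002
grasp_force: 14.6
```

Call:
arm_command:
  plan:
    - {"dp": [0, 0, -5], "spin": 0}
    - {"dp": [0, 0, -8], "spin": 0}
    - {"dp": [0, 0, -20], "spin": 0}
    - {"dp": [0, 0, -40], "spin": 0}
    - {"dp": [0, 0, -45], "spin": 0}

```text
clock: 41.75
position: [0.5026, 0.3185, 0.3244]
ee_rot: [0.737, 0.676, -0.001, -0.0]
ft_force: [0.3, 0.9, 0.8]
grip_width: 0.0
grasp_force: 0.0
```

Call:
arm_command:
  plan:
    - {"dp": [0, 0, -45], "spin": 0}
    - {"dp": [-40, -20, -45], "spin": 0}
    - {"dp": [-40, -20, 0], "spin": 0}
    - {"dp": [0, 0, 0], "spin": 0}
    - {"dp": [0, 0, 0], "spin": 0}

```text
clock: 42.25
position: [0.4612, 0.2497, 0.4049]
ee_rot: [0.738, 0.675, -0.0, 0.001]
ft_force: [0.7, 0.7, -0.2]
grip_width: -0.002
grasp_force: 0.0
```

```bash
python3 - <<'E'
from h import *
o=st(); s=viewer.camera("side"); w=viewer.camera("wrist"); sc=viewer.camera("scene")
cv2.imwrite("pics/fin.png",np.hstack([cv2.resize(s[130:370,200:440],(400,400)),cv2.resize(sc[120:320,180:380],(400,400))]))
E
```

```text
{'clock': 42.25, 'position': [0.4612, 0.2497, 0.4049], 'ee_rot': [0.7381, 0.6747, -0.0001, 0.0011], 'ft_force': [0.7058, 0.6936, -0.1927], 'grip_width': -0.002, 'grasp_force': 0.0, 'joint_pos': [0.3321, 0.2469, -1.042, 1.6839, 0.2209, 1.3369, -0.8382]}
```

View pics/fin.png

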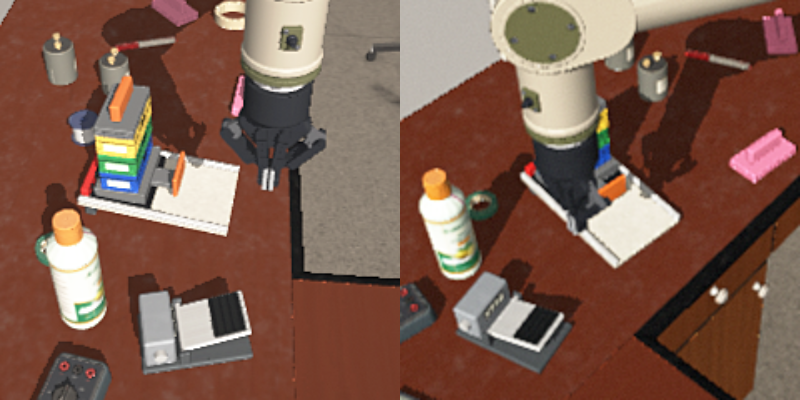

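The final view shows the stack at the stop, the pedal up, and the bottle and cans standing. No white box is visible anywhere. I'm handing in.

```bash
python3 -c "
from workcell import manip; print(manip.hand_in())"
```

```text
the job is handed in; nothing more can be done
None
```

I stacked the blue, green and yellow boxes (no white one was on the desk) under the locked grey cover, pushed the carriage to the red stop, pressed and released the pedal, and handed the job in after about 42 s; the wash bottle and resistor cans still stand, but no verdict came back.

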